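# Pack away the drawing inks and scan the crate in

### The arm

A 7-joint arm with a two-finger parallel gripper is mounted at the origin on the work surface. World frame = base frame: x ahead of the robot, y to its left, z up, the work surface at z = 0. Lengths are in m, angles in rad, forces in N, time in s.
With the tool pointing down it reaches from about 0.425 to 0.8 m from the base axis. Payload 8.3 kg.
Tool frame: the origin (TCP) lies at the very end of the fingers, on their centre line; the grasp point (between the pads) lies 19 mm behind it; z points along the fingers, y is the direction in which the jaws open and shut (so a half turn about z gives the same grasp; the last joint's range is limited). The gripper opens to 85 mm and grips with 20 to 120 N. Pads are 22 mm wide; open, the fingers measure 114 mm over their backs; the gripper's body (76 mm by 85 mm) begins 54 mm behind the grasp point. The pads swing forward as they close: fully open they stand 13 mm farther back than shut.
Start: joints at [1.232, 0.383, 0.016, 1.37, -0.006, 1.388, -0.046], TCP at [0.17, -0.601, 0.231] pointing down, gripper open.
Joint ranges: [-2.95, 2.95], [-0.25, 2.06], [-1.52, 1.56], [0.18, 2.33], [-1.44, 4.58], [0.02, 2.06], [-3.01, 3.01]. Speed limits (rad/s): [2.39, 2.39, 3.01, 3.01, 3.14, 3.14, 3.14].

### API

Orientations are given as a unit quaternion [x, y, z, w].
In Python, from plant import readout, eyes, sign_off gives the robot as it stands.
- The arm moves only by the tool jog_arm, never from a script. Its argument "plan" is a list of rows, each a list of 3 entries, a list of its own where there are three numbers: the shift along the tool's x, y, z in m, then the turn, a rotation vector about the tool's x, y, z in degrees, then the finger opening in m, from 0 to 0.0854. In form: [[[x, y, z], [rx, ry, rz], gripper], ...]. A call has 1 to 5 rows; each row shifts and turns the commanded pose from where the row before left it, along the tool's axes as they then stand; what a row does not reach is not made up. A row lasts 1/12 s, in which the tool goes at most 41.7 mm and 7.16 degrees, less where a joint would pass 70% of its speed; a pose out of reach is approached as far as the arm can. A call with a gripper value outside its range is refused whole. The fingers move at their own pace and stop on an object; "squeeze" is the grip in N (left out, the last holds). Time passes only in rows, so rows that do not move let the fingers close. It gives the time, the measured TCP pose, the force and the opening at its end, in the units of the state.
- readout.observe(): the state, without advancing time (a new reading comes with each control period).
- eyes.camera(name): name is "side" or "top"; returns a dict with "color" (400x640x3 uint8, red, green, blue), "z_map" (400x640 float32, m along the optical axis (not along the pixel's ray), 0 where there is no reading), "mtx" (3x3 intrinsics, pixels), "eye" and "orientation" of the camera in the world. Camera axes: x right, y down, z forward; pixel columns grow to the right and rows downward; lengths in m; the calibration is good to about 2 mm. A picture is of the moment at which its call begins.
- sign_off(): hands the job in, once; it reports no verdict.
The state is a dict: "time": time; "q": joint angles; "qd": joint speeds; "effort": joint torques, N m; "ee_pos": TCP position; "tool_rot": TCP orientation; "force": force on the tool from outside, world axes, zero at the start; "ft_torque": the same for the moment, N m; "finger_gap": opening from 0.0 (shut) to 1.0 (fully open).
Only numpy, scipy, OpenCV 4.12 (cv2) and the standard library are available. Lean on these libraries where they do the work, as an engineer would, in place of code of your own. Each camera call takes 0.05 s, during which the arm holds its last target.

### The job

Lift the yellow crate off the blue one and set it down in the middle of the grey mat, lined up with the mat, then stand every ink bottle on the desk upright in the crate, one per cell. When all are in, take the scanner from its dock, hold it upright and still with its window about 4 cm over the label on the yellow crate's ledge for two seconds without touching the crate, and stand it back in its dock. Leave the blue crate, the water jar, the mug and the palette where they are.

Things in the scene. Friction and masses are not known exactly. Their poses are not given: they have to be found in the camera images.
- crate: Yellow open-topped ink crate, 200 (x) x 142 (y) mm, rim at z = 60 mm, walls 5 mm thick, 0.3 kg; at first stacked on the blue crate. Origin: centre of its underside; x along its length, z up. A tag ledge (46 x 80 mm) sticks out at the -x end. Its 6 mm high foot, 180 x 122 mm, sits loosely inside the rim of the crate below.
- crate_cells (a point): Centre of the yellow crate's inner floor, 10 mm above its origin, same axes. The crate has 2 x 3 cells, each 60 x 60 mm inside: cell centres at x = -65, 0, +65 mm and y = -36, +36 mm from here. Cell walls rise 42 mm from this floor; the two along y are 5 mm thick.
- crate_grip (a point): Top of the middle of the yellow crate's long divider, 52 mm above the crate's origin, same axes. This divider runs along x, is 12 mm thick and 42 mm high; its middle 56 mm is black rubber: pinch it there from above (fingers in the two middle cells) to carry the crate.
- spare: Blue crate of the same form and size as the yellow one (no label), standing loose on the desk under it; 0.6 kg. It stays where it is. Origin: centre of its underside, axes as for the yellow crate. Stacked, the yellow crate's origin is 54 mm above this one's and the two are parallel.
- label (a point): Centre of the striped label (36 x 60 mm) on top of the yellow crate's tag ledge: 123 mm from the crate's origin along -x, 56 mm above it. Axes as the crate's: z points up out of the label.
- mat: Grey felt mat fixed on the desk, 290 (x) x 200 (y) x 3 mm thick. Origin: centre of its underside; x along its length.
- scanner: Hand scanner standing upright in its dock: grey foot 52 (x) x 42 (y) x 40 mm high with an orange band, above it a black handle 36 (x) x 28 (y) mm reaching up to 126 mm; 0.18 kg. It reads straight down (-z) through the red window in its underside, at 20 to 75 mm distance. Origin: centre of the underside; z up the handle.
- window (a point): The scanner's reading window: the centre of its underside (same point and axes as its body).
- dock: Black dock fixed on the desk: a shallow open tray 72 (x) x 62 (y) x 14 mm high, walls and floor 4 mm, so 64 x 54 mm inside. Origin: centre of its underside. The scanner starts in it with about the same yaw, its origin 4 mm above the dock's.
- ink1: Orange ink bottle, standing upright on the desk (None if absent): body 46 mm across at its heavy base, 44 mm above, 58 mm high, with a paper label band, sloping shoulder to 76 mm, black dropper cap 26 mm across from 76 to 116 mm; about 0.16 kg. Origin: centre of its underside; z up.
- ink2: Red ink bottle, standing upright on the desk (None if absent): body 46 mm across at its heavy base, 44 mm above, 58 mm high, with a paper label band, sloping shoulder to 76 mm, black dropper cap 26 mm across from 76 to 116 mm; about 0.16 kg. Origin: centre of its underside; z up.
- ink3: Blue ink bottle, standing upright on the desk (None if absent): body 46 mm across at its heavy base, 44 mm above, 58 mm high, with a paper label band, sloping shoulder to 76 mm, black dropper cap 26 mm across from 76 to 116 mm; about 0.16 kg. Origin: centre of its underside; z up.
- ink4: Green ink bottle, standing upright on the desk (None if absent): body 46 mm across at its heavy base, 44 mm above, 58 mm high, with a paper label band, sloping shoulder to 76 mm, black dropper cap 26 mm across from 76 to 116 mm; about 0.16 kg. Origin: centre of its underside; z up.
- ink5: Violet ink bottle, standing upright on the desk (None if absent): body 46 mm across at its heavy base, 44 mm above, 58 mm high, with a paper label band, sloping shoulder to 76 mm, black dropper cap 26 mm across from 76 to 116 mm; about 0.16 kg. Origin: centre of its underside; z up.
- ink6: Black ink bottle, standing upright on the desk (None if absent): body 46 mm across at its heavy base, 44 mm above, 58 mm high, with a paper label band, sloping shoulder to 76 mm, black dropper cap 26 mm across from 76 to 116 mm; about 0.16 kg. Origin: centre of its underside; z up.
- jar: Bystander: clear water jar, 76 mm across, 100 mm high, with three brushes in it up to 195 mm. Origin: centre of its underside.
- mug: Bystander: blue mug, 78 mm across, 92 mm high. Origin: centre of its underside.
- palette: Bystander: flat white paint palette, 80 x 150 x 8 mm (11 mm over the paint wells). Origin: centre of its underside.

How it is judged:
On the way, in this order (a step that is already met when the one before it is completed fails the run):
1. the yellow crate stands level on the grey mat, in its middle (50 mm along, 30 mm across) and lined up with it (0.2 rad), let go of (x of crate in the frame of mat between -0.05 and 0.05 m and y of crate in the frame of mat between -0.03 and 0.03 m and z of crate in the frame of mat between -0.005 and 0.008 m and angle between crate's own z axis and vertical below 0.06 rad and angle between the x axis of crate and the x axis of mat, either way round below 0.2 rad and contact force between the fingers and crate below 0.3 N), for 0.3 s.
2. every ink bottle present stands upright on the floor of a cell of the yellow crate on the mat, let go of (x of crate in the frame of mat between -0.05 and 0.05 m and y of crate in the frame of mat between -0.03 and 0.03 m and z of crate in the frame of mat between -0.005 and 0.008 m and angle between crate's own z axis and vertical below 0.06 rad and angle between the x axis of crate and the x axis of mat, either way round below 0.2 rad and x of ink1 in the frame of crate between -0.095 and 0.095 m and y of ink1 in the frame of crate between -0.066 and 0.066 m and z of ink1 in the frame of crate between 0.004 and 0.018 m and angle between each of ink1, ink2, ink3, ink4, ink5, ink6's own z axis and vertical below 0.15 rad and x of ink2 in the frame of crate between -0.095 and 0.095 m and y of ink2 in the frame of crate between -0.066 and 0.066 m and z of ink2 in the frame of crate between 0.004 and 0.018 m and x of ink3 in the frame of crate between -0.095 and 0.095 m and y of ink3 in the frame of crate between -0.066 and 0.066 m and z of ink3 in the frame of crate between 0.004 and 0.018 m and x of ink4 in the frame of crate between -0.095 and 0.095 m and y of ink4 in the frame of crate between -0.066 and 0.066 m and z of ink4 in the frame of crate between 0.004 and 0.018 m and x of ink5 in the frame of crate between -0.095 and 0.095 m and y of ink5 in the frame of crate between -0.066 and 0.066 m and z of ink5 in the frame of crate between 0.004 and 0.018 m and x of ink6 in the frame of crate between -0.095 and 0.095 m and y of ink6 in the frame of crate between -0.066 and 0.066 m and z of ink6 in the frame of crate between 0.004 and 0.018 m and contact force between the fingers and ink1 below 0.3 N and contact force between the fingers and ink2 below 0.3 N and contact force between the fingers and ink3 below 0.3 N and contact force between the fingers and ink4 below 0.3 N and contact force between the fingers and ink5 below 0.3 N and contact force between the fingers and ink6 below 0.3 N), for 0.3 s.
3. the scanner is held upright (0.2 rad) and still (under 30 mm/s), its window over the label (18 mm along, 25 mm across) and 20 to 75 mm above it, for 1.2 s (x of window in the frame of label between -0.018 and 0.018 m and y of window in the frame of label between -0.025 and 0.025 m and z of window in the frame of label between 0.02 and 0.075 m and angle between scanner's own z axis and vertical below 0.2 rad and linear speed of scanner below 0.03 m/s), for 1.2 s.
At the end, for the whole second after the job is handed in: Yellow crate level on the mat, within 50 mm (along), 30 mm (across) and 0.2 rad of its middle and direction; every ink bottle present upright (0.15 rad) on the floor of its own cell; scanner upright (0.08 rad) on its dock floor within 12 mm of the middle; all at rest (x of crate in the frame of mat between -0.05 and 0.05 m and y of crate in the frame of mat between -0.03 and 0.03 m and z of crate in the frame of mat between -0.005 and 0.008 m and angle between crate's own z axis and vertical below 0.06 rad and angle between the x axis of crate and the x axis of mat, either way round below 0.2 rad and x of ink1 in the frame of crate between -0.095 and 0.095 m and y of ink1 in the frame of crate between -0.066 and 0.066 m and z of ink1 in the frame of crate between 0.004 and 0.018 m and angle between each of ink1, ink2, ink3, ink4, ink5, ink6's own z axis and vertical below 0.15 rad and x of ink2 in the frame of crate between -0.095 and 0.095 m and y of ink2 in the frame of crate between -0.066 and 0.066 m and z of ink2 in the frame of crate between 0.004 and 0.018 m and x of ink3 in the frame of crate between -0.095 and 0.095 m and y of ink3 in the frame of crate between -0.066 and 0.066 m and z of ink3 in the frame of crate between 0.004 and 0.018 m and x of ink4 in the frame of crate between -0.095 and 0.095 m and y of ink4 in the frame of crate between -0.066 and 0.066 m and z of ink4 in the frame of crate between 0.004 and 0.018 m and x of ink5 in the frame of crate between -0.095 and 0.095 m and y of ink5 in the frame of crate between -0.066 and 0.066 m and z of ink5 in the frame of crate between 0.004 and 0.018 m and x of ink6 in the frame of crate between -0.095 and 0.095 m and y of ink6 in the frame of crate between -0.066 and 0.066 m and z of ink6 in the frame of crate between 0.004 and 0.018 m and x of scanner in the frame of dock between -0.012 and 0.012 m and y of scanner in the frame of dock between -0.012 and 0.012 m and z of scanner in the frame of dock between -0.002 and 0.008 m and angle between scanner's own z axis and vertical below 0.08 rad and linear speed of each of ink1, ink2, ink3, ink4, ink5, ink6, crate, scanner below 0.02 m/s); the robot touches nothing.
It fails at once if the blue crate is moved more than 30 mm (distance of spare from where it was at the start of the episode above 0.03 m).
It fails at once if the water jar is moved more than 30 mm (distance of jar from where it was at the start of the episode above 0.03 m).
It fails at once if the mug is moved more than 30 mm (distance of mug from where it was at the start of the episode above 0.03 m).
It fails at once if the palette is moved more than 30 mm (distance of palette from where it was at the start of the episode above 0.03 m).
It fails at once if the scanner presses on the yellow crate (over 2 N) (contact force between scanner and crate above 2 N).
Of ink1, ink2, ink3, ink4, ink5, ink6 only 4 to 6 are there at a start; the rules pass over those that are not, and their reading is None.
At some moment in a run one of ink1, ink2, ink3, ink4, ink5, ink6 may be knocked a few centimetres aside while the robot is not near it.
It also fails if it takes over 210 s, if anything falls off the work surface, if the arm or the gripper's body presses on something with over 40 N, if the wrist force passes 120 N, or if a joint passes its speed limit or range.

## Working session

There is one attempt and no reset: what is moved stays moved. The work goes in short steps, Python scripts to look and compute and a tool call to move; the robot and the scene stay as the last step left them, time stands still between calls to the robot, and variables do not carry over. Pictures are saved under pics/ and viewed, and the job is handed in when it is done.

Besides the shell and the picture viewer there is one more tool, called as name(argument=value, ...) on one line, values as JSON. jog_arm: Moves the arm, as the interface text tells. Its arguments: {"type":"object","properties":{"plan":{"type":"array","items":{"type":"array"}},"squeeze":{"type":"number"}},"required":["plan"]}

```bash
ls; mkdir -p pics; python3 - <<'E'
from plant import readout, eyes
import cv2
print(readout.observe())
for n in ("side","top"):
    c=eyes.camera(n); cv2.imwrite(f"pics/{n}0.png",c["color"][:,:,::-1]); print(n,c["mtx"],c["eye"],c["orientation"])
E
```

```text
pics
{'time': 0.0, 'q': array([ 1.23209592,  0.38425073,  0.01638365,  1.37114575, -0.00629313,
        1.38820069, -0.04648031]), 'qd': array([ 0.0001331 ,  0.00053272, -0.00019093,  0.00051015, -0.00043015,
        0.00153807,  0.000729  ]), 'effort': array([-3.94688514e-04, -6.27594423e+01,  8.44121799e-01, -3.71819937e+01,
        1.66843669e-02,  1.40954755e-02,  6.51751293e-06]), 'ee_pos': array([ 0.17008912, -0.60089187,  0.23027492]), 'tool_rot': array([ 9.90501144e-01,  1.37501011e-01, -1.57143033e-04, -9.64716236e-04]), 'force': array([-0.36493692,  0.58293842, -0.17837157]), 'ft_torque': array([ 0.03639188, -0.01269823,  0.0063887 ]), 'finger_gap': 0.9982177328777235}
side [[465.56652086   0.         322.47772142]
 [  0.         465.56652086 204.94049317]
 [  0.           0.           1.        ]] [0.15213812 0.86559904 1.15891151] [-0.2109112   0.90908352 -0.34961791  0.08277045]
top [[429.27833425   0.         323.76024307]
 [  0.         429.27833425 202.66818953]
 [  0.           0.           1.        ]] [ 0.48728155 -0.01061122  1.31634018] [ 0.71409592 -0.69853663  0.03296378 -0.03204666]
```

View pics/top0.png

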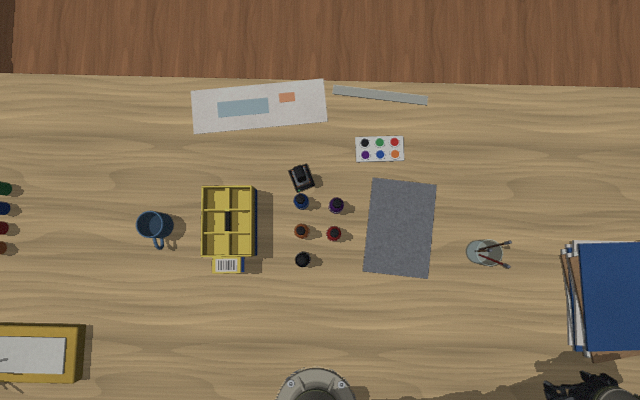

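View pics/side0.png

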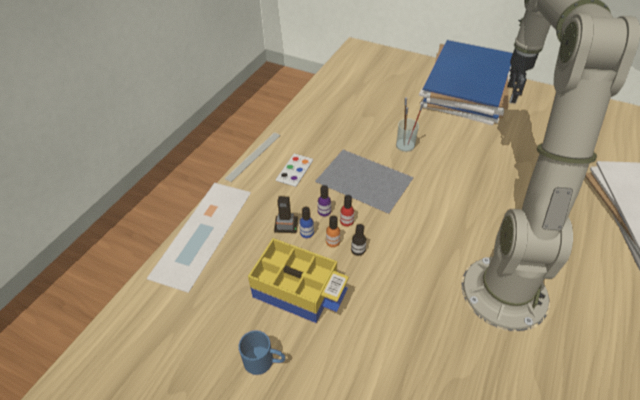

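Top view: the yellow crate is stacked at about (228,221) with its label at (228,264). There are five bottles near blue (301,201), violet (336,205), orange (302,231), red (334,233) and black (302,259). The dock is at (301,178), the mat at (400,228), the jar at (482,252), the palette at (380,149) and the mug at (153,225). I see no green bottle on the work area.

```bash
cat > h.py <<'E'
import numpy as np, cv2
from plant import readout, eyes
from scipy.spatial.transform import Rotation as R
def shot(n="top",save=None):
    c=eyes.camera(n)
    if save: cv2.imwrite(f"pics/{save}.png",c["color"][:,:,::-1])
    return c
def ray(c,u,v,z):
    K=c["mtx"]; d=R.from_quat(c["orientation"]).apply([(u-K[0,2])/K[0,0],(v-K[1,2])/K[1,1],1.]); e=np.array(c["eye"])
    return e+d*(z-e[2])/d[2]
def pts(c):
    K=c["mtx"]; v,u=np.mgrid[:400,:640]; Z=c["z_map"]
    P=np.stack([(u-K[0,2])/K[0,0]*Z,(v-K[1,2])/K[1,1]*Z,Z],-1)
    W=R.from_quat(c["orientation"]).apply(P.reshape(-1,3)).reshape(P.shape)+np.array(c["eye"]); W[Z==0]=np.nan
    return W
def comps(m,amin=5):
    n,l,s,ce=cv2.connectedComponentsWithStats(m.astype(np.uint8))
    return [(l==i,s[i],ce[i]) for i in range(1,n) if s[i,4]>=amin]
def rect(c,m,z):
    """min area rect of mask corners cast on plane z -> centre, size, yaw of long side (mod pi)"""
    ct=max(cv2.findContours(m.astype(np.uint8),cv2.RETR_EXTERNAL,cv2.CHAIN_APPROX_NONE)[0],key=cv2.contourArea)[:,0]
    P=np.array([ray(c,u,v,z)[:2] for u,v in ct]).astype(np.float32)
    (cx,cy),(w,h),a=cv2.minAreaRect(P*1000); 
    if w<h: w,h,a=h,w,a+90
    return np.round([cx,cy],1),np.round([w,h],1),(a+90)%180-90
def bottles(c,W=None):
    """caps: top faces at z~0.116 (desk) or ~0.129 (crate)"""
    W=pts(c) if W is None else W
    out=[]
    m=(W[...,2]>0.100)&(W[...,2]<0.140)
    for k,s,ce in comps(m,20):
        P=W[k]; out.append((len(P),np.round(ce,1),np.round(np.median(P,0),4),s[2:4]))
    return out
def tool():
    s=readout.observe(); r=R.from_quat(s["tool_rot"]).as_matrix()
    yaw=np.degrees(np.arctan2(r[1,0],r[0,0])); tilt=np.degrees(np.arccos(-r[2,2]))
    return s,r,yaw,tilt
E
python3 - <<'E'
from h import *
c=shot(); W=pts(c); np.set_printoptions(suppress=True)
print("caps/high")
for b in bottles(c,W): print(b)
hsv=cv2.cvtColor(c["color"],cv2.COLOR_RGB2HSV)
z=W[...,2]
print("mat"); m=(hsv[...,1]<40)&(hsv[...,2]>60)&(hsv[...,2]<150)&(abs(z-0.003)<0.006)
for k,s,ce in comps(m,2000): print(s,rect(c,k,0.003))
print("crate rim"); m=(abs(z-0.114)<0.006)
for k,s,ce in comps(m,200): print(s,rect(c,k,0.114))
print("yellow"); m=(hsv[...,0]>20)&(hsv[...,0]<35)&(hsv[...,1]>120)&(z>0.05)
for k,s,ce in comps(m,300): print(s,ce,rect(c,k,0.114))
E
python3 -c "
import cv2;i=cv2.imread('pics/top0.png')
cv2.imwrite('pics/z1.png',cv2.resize(i[150:290,190:450],None,fx=3,fy=3,interpolation=cv2.INTER_CUBIC))
cv2.imwrite('pics/z2.png',cv2.resize(i[170:260,0:60],None,fx=5,fy=5))"
```

```text
caps/high
(139, array([298.7, 171.9]), array([0.6816, 0.0606, 0.1285]), array([13, 15], dtype=int32))
(1508, array([225.1, 234.1]), array([0.4988, 0.2625, 0.1101]), array([53, 89], dtype=int32))
(67, array([299.2, 198.1]), array([0.6097, 0.0589, 0.1157]), array([9, 9], dtype=int32))
(67, array([336.5, 202.6]), array([ 0.5981, -0.0457,  0.1159]), array([10, 10], dtype=int32))
(69, array([300., 230.]), array([0.5199, 0.0537, 0.1153]), array([9, 9], dtype=int32))
(67, array([333.8, 232.4]), array([ 0.5161, -0.0412,  0.1159]), array([ 9, 10], dtype=int32))
(66, array([300.9, 259.9]), array([0.4371, 0.0488, 0.116 ]), array([9, 9], dtype=int32))
(59, array([314.4, 398. ]), array([0.0674, 0.0036, 0.1098]), array([22,  4], dtype=int32))
mat
[ 363  177   74  102 5961] (array([ 538.5, -244.4]), array([289.2, 200. ]), -5.3763885498046875)
crate rim
[200 185  52  89 918] (array([519.6, 261.8]), array([245.5, 141.9]), 2.147312641143799)
yellow
[ 201  185   54   89 3785] [227.01585205 222.54478203] (array([520. , 256.5]), array([245.4, 148.1]), 2.7591757774353027)
[   0  325   77   58 1058] [ 44.91115312 353.20888469] (array([168.8, 760.8]), array([212.6, 149.6]), 89.98527526855469)
```

View pics/z1.png

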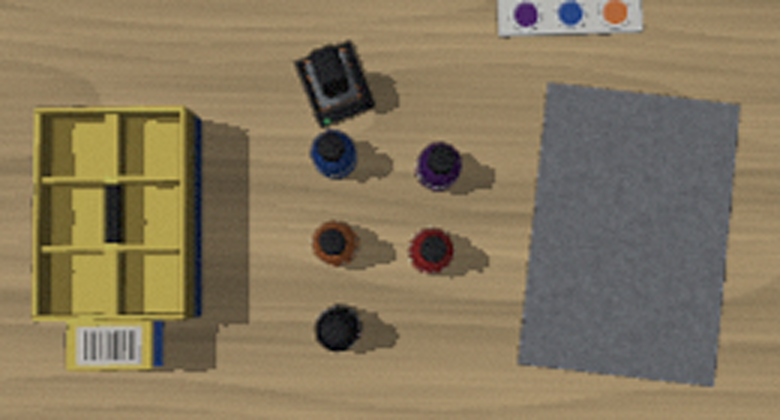

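View pics/z2.png

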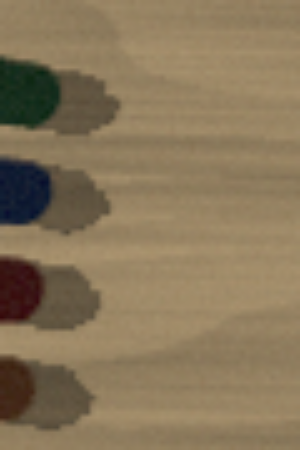

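```bash
cat >> h.py <<'E'
def go(*wps):
    """print tool-frame steps through waypoints (x,y,z,yawdeg)"""
    s,r,yaw,tilt=tool(); p=s["ee_pos"]; rot=r
    print("t %.2f pos %s yaw %.2f tilt %.2f gap %.3f F %s"%(s["time"],np.round(p,4),yaw,tilt,s["finger_gap"],np.round(s["force"],1)))
    for x,y,z,a in wps:
        t=np.array([x,y,z]); a=np.radians(a)
        T=np.array([[np.cos(a),np.sin(a),0],[np.sin(a),-np.cos(a),0],[0,0,-1.]])
        d=rot.T@(t-p); rv=np.degrees(R.from_matrix(rot.T@T).as_rotvec())
        n=max(1,int(np.ceil(max(np.linalg.norm(d)/0.0415,np.linalg.norm(rv)/7.1))))
        print("total",np.round(d,4),np.round(rv,2),"rows",n,"per row",np.round(d/n,4),np.round(rv/n,2))
        p=t; rot=T
E
python3 - <<'E'
from h import *
c=shot(); W=pts(c); hsv=cv2.cvtColor(c["color"],cv2.COLOR_RGB2HSV)
m=np.zeros((400,640),bool); m[185:258,203:255]=1
m&=(hsv[...,2]<60)&(abs(W[...,2]-0.106)<0.006)
for k,s,ce in comps(m,20): print(s,ce,rect(c,k,0.106),np.median(W[k],0))
# rim without ledge: depth
k=(abs(W[...,2]-0.114)<0.003); k[:180]=0;k[262:]=0;k[:,260:]=0;k[:,:190]=0
P=W[k]; print(P.min(0),P.max(0))
# label
wm=(hsv[...,1]<60)&(abs(W[...,2]-0.11)<0.008); wm[:,270:]=0
for k,s,ce in comps(wm,30): print(s,ce,rect(c,k,0.110))
go((0.50,-0.25,0.33,15.8),(0.543,0.2625,0.25,2.3))
E
```

```text
[225 211   5  20  71] [226.98591549 220.73239437] (array([542.4, 260.7]), array([53.5, 11.3]), 2.4167895317077637) [0.54139033 0.26051445 0.10687693]
[0.42885698 0.18841442 0.11100092] [0.64397823 0.33654604 0.11699851]
[225 212   5  18  51] [227.1372549  220.33333333] (array([542.3, 259.8]), array([48. , 11.3]), 2.4166014194488525)
[216 259  21  13 261] [225.82375479 264.73180077] (array([418.4, 257.3]), array([56.3, 33.1]), -88.7490576505661)
t 0.20 pos [ 0.1701 -0.6011  0.2307] yaw 15.80 tilt 0.07 gap 1.000 F [-0.6  0.   0.8]
total [ 0.413  -0.2481 -0.099 ] [-0.07 -0.    0.  ] rows 12 per row [ 0.0344 -0.0207 -0.0083] [-0.01 -0.    0.  ]
total [ 0.1809 -0.4814  0.08  ] [ 0.   0.  13.5] rows 13 per row [ 0.0139 -0.037   0.0062] [0.   0.   1.04]
```

jog_arm(plan=[[[0.034,-0.021,-0.012],[0,0,0],0.085],[[0.034,-0.021,-0.012],[0,0,0],0.085],[[0.034,-0.021,-0.012],[0,0,0],0.085],[[0.034,-0.021,-0.012],[0,0,0],0.085],[[0.034,-0.021,-0.012],[0,0,0],0.085]])

```text
time: 0.62
ee_pos: [0.3059, -0.4526, 0.2917]
tool_rot: [0.991, 0.137, -0.0, -0.0]
force: [0.8, -1.3, 0.3]
finger_gap: 0.999
```

jog_arm(plan=[[[0.034,-0.021,-0.009],[0,0,0],0.085],[[0.034,-0.021,-0.009],[0,0,0],0.085],[[0.034,-0.021,-0.009],[0,0,0],0.085],[[0.034,-0.021,-0.009],[0,0,0],0.085],[[0.034,-0.021,-0.009],[0,0,0],0.085]])

```text
time: 1.03
ee_pos: [0.4408, -0.3052, 0.3368]
tool_rot: [0.991, 0.137, 0.0, 0.0]
force: [0.3, -0.6, 0.1]
finger_gap: 0.997
```

jog_arm(plan=[[[0.034,-0.021,0],[0,0,3],0.07],[[0.034,-0.021,0],[0,0,3],0.06],[[0.014,-0.037,0],[0,0,3],0.05],[[0.014,-0.037,0],[0,0,3],0.05],[[0.012,-0.037,0],[0,0,1.5],0.05]], squeeze=60)

```text
time: 1.45
ee_pos: [0.5223, -0.1325, 0.3359]
tool_rot: [1.0, 0.019, -0.0, -0.0]
force: [0.5, -0.4, 1.1]
finger_gap: 0.585
```

```bash
python3 -c "
from h import *
go((0.542,0.2615,0.2,2.3))"
```

```text
t 1.45 pos [ 0.5223 -0.1325  0.3359] yaw 2.14 tilt 0.03 gap 0.585 F [ 0.5 -0.4  1.1]
total [ 0.0345 -0.3929  0.1361] [-0.02  0.02 -0.16] rows 11 per row [ 0.0031 -0.0357  0.0124] [-0.    0.   -0.01]
```

jog_arm(plan=[[[0.0035,-0.0393,0.006],[0,0,0],0.05],[[0.0035,-0.0393,0.006],[0,0,0],0.05],[[0.0035,-0.0393,0.006],[0,0,0],0.05],[[0.0035,-0.0393,0.006],[0,0,0],0.05],[[0.0035,-0.0393,0.006],[0,0,0],0.05]])

```text
time: 1.87
ee_pos: [0.5312, 0.0644, 0.306]
tool_rot: [1.0, 0.02, 0.0, 0.0]
force: [0.4, -0.8, -1.0]
finger_gap: 0.584
```

jog_arm(plan=[[[0.0034,-0.0393,0.012],[0,0,0],0.05],[[0.0034,-0.0393,0.012],[0,0,0],0.05],[[0.0034,-0.0393,0.012],[0,0,0],0.05],[[0.0034,-0.0393,0.012],[0,0,0],0.05],[[0.0034,-0.0393,0.012],[0,0,0],0.05]])

```text
time: 2.28
ee_pos: [0.5405, 0.2613, 0.2457]
tool_rot: [1.0, 0.02, 0.0, 0.0]
force: [1.1, 0.6, 1.3]
finger_gap: 0.585
```

```bash
python3 -c "
from h import *
go((0.542,0.2615,0.08,2.3))
c=shot('side','s1');c=shot('top','t1')
i=cv2.imread('pics/s1.png');j=cv2.imread('pics/t1.png')
cv2.imwrite('pics/z3.png',np.hstack([cv2.resize(i[160:360,200:400],None,fx=2,fy=2),cv2.resize(j[120:320,130:330],None,fx=2,fy=2)]))"
```

```text
t 2.28 pos [0.5405 0.2613 0.2457] yaw 2.27 tilt 0.01 gap 0.585 F [1.1 0.6 1.3]
total [ 0.0015 -0.0002  0.1657] [ 0.01 -0.01 -0.03] rows 4 per row [ 0.0004 -0.0001  0.0414] [ 0.   -0.   -0.01]
```

View pics/z3.png

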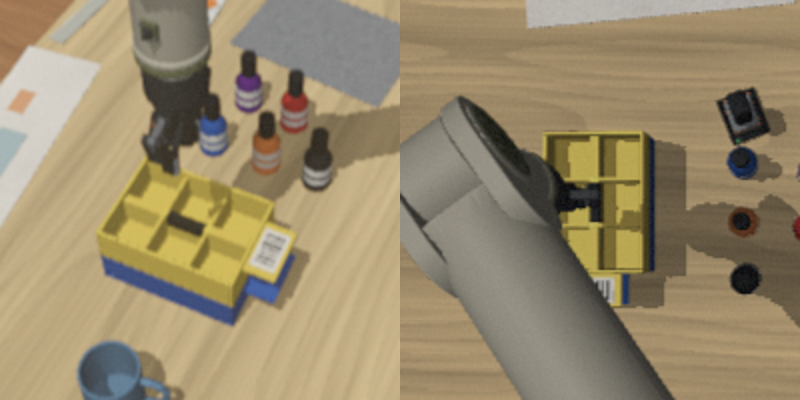

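jog_arm(plan=[[[0.0005,0,0.04],[0,0,0],0.05],[[0.0005,0,0.04],[0,0,0],0.05],[[0.0005,0,0.035],[0,0,0],0.05],[[0,0,0.025],[0,0,0],0.05],[[0,0,0.015],[0,0,0],0.05]])

```text
time: 2.8
ee_pos: [0.5405, 0.2581, 0.0873]
tool_rot: [1.0, 0.02, -0.002, 0.001]
force: [-0.7, 0.1, 1.0]
finger_gap: 0.586
```

jog_arm(plan=[[[0,0,0.014],[0,0,0],0.05],[[0,0,0],[0,0,0],0.03],[[0,0,0],[0,0,0],0.015],[[0,0,0],[0,0,0],0.0],[[0,0,0],[0,0,0],0.0]], squeeze=60)

```text
time: 3.22
ee_pos: [0.5429, 0.26, 0.0787]
tool_rot: [1.0, 0.02, 0.001, -0.0]
force: [0.0, 0.4, -2.0]
finger_gap: 0.13
```

jog_arm(plan=[[[0,0,0],[0,0,0],0.0],[[0,0,0],[0,0,0],0.0],[[0,0,-0.004],[0,0,0],0.0],[[0,0,-0.006],[0,0,0],0.0],[[0,0,-0.01],[0,0,0],0.0]])

```text
time: 3.63
ee_pos: [0.5414, 0.2591, 0.0968]
tool_rot: [1.0, 0.02, -0.001, 0.0]
force: [0.6, -0.0, -3.2]
finger_gap: 0.129
```

```bash
python3 -c "
from h import *
go((0.542,0.2615,0.26,2.3),(0.5422,-0.2444,0.26,-5.4))
c=shot('side','s2');c=shot('top','t2')
i=cv2.imread('pics/s2.png');j=cv2.imread('pics/t2.png')
cv2.imwrite('pics/z4.png',np.hstack([cv2.resize(i[160:360,200:400],None,fx=2,fy=2),cv2.resize(j[120:320,130:330],None,fx=2,fy=2)]))"
```

```text
t 3.63 pos [0.5414 0.2591 0.0968] yaw 2.30 tilt 0.13 gap 0.129 F [ 0.6 -0.  -3.2]
total [ 0.0003 -0.0022 -0.1632] [0.05 0.12 0.  ] rows 4 per row [ 0.0001 -0.0006 -0.0408] [0.01 0.03 0.  ]
total [-0.0201  0.5055  0.    ] [0.  0.  7.7] rows 13 per row [-0.0015  0.0389  0.    ] [0.   0.   0.59]
```

View pics/z4.png

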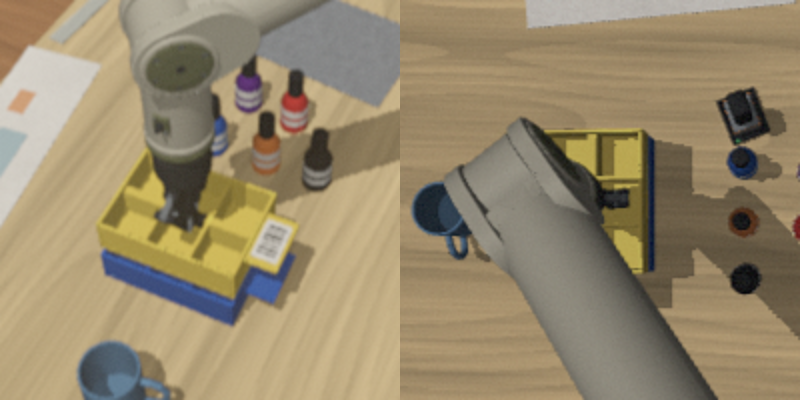

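jog_arm(plan=[[[0,0,-0.02],[0,0,0],0.0],[[0,0,-0.03],[0,0,0],0.0],[[0,0,-0.035],[0,0,0],0.0],[[0,0,-0.035],[0,0,0],0.0],[[0,0.015,-0.03],[0,0,0],0.0]])

```text
time: 4.15
ee_pos: [0.5416, 0.2482, 0.2499]
tool_rot: [1.0, 0.023, 0.0, -0.002]
force: [0.0, 1.9, -2.1]
finger_gap: 0.125
```

jog_arm(plan=[[[-0.0015,0.025,0],[0,0,0.6],0.0],[[-0.0015,0.035,0],[0,0,0.6],0.0],[[-0.0015,0.039,0],[0,0,0.6],0.0],[[-0.0015,0.039,0],[0,0,0.6],0.0],[[-0.0015,0.039,0],[0,0,0.6],0.0]])

```text
time: 4.57
ee_pos: [0.538, 0.066, 0.2474]
tool_rot: [1.0, -0.006, 0.0, 0.0]
force: [1.6, -0.5, -3.3]
finger_gap: 0.127
```

jog_arm(plan=[[[-0.0015,0.039,0],[0,0,0.6],0.0],[[-0.0015,0.039,0],[0,0,0.6],0.0],[[-0.0015,0.039,0],[0,0,0.6],0.0],[[-0.0015,0.039,0],[0,0,0.6],0.0],[[-0.0015,0.039,0],[0,0,0.6],0.0]])

```text
time: 4.98
ee_pos: [0.5239, -0.1288, 0.2476]
tool_rot: [0.999, -0.032, 0.0, 0.0]
force: [1.1, 0.1, -3.1]
finger_gap: 0.128
```

```bash
python3 -c "
from h import *
go((0.5422,-0.2444,0.20,-5.4))
c=shot('side','s3');c=shot('top','t3')
i=cv2.imread('pics/s3.png');j=cv2.imread('pics/t3.png')
cv2.imwrite('pics/z5.png',np.hstack([i[60:360,150:550],j[80:380,130:530]]))"
```

```text
t 4.98 pos [ 0.5239 -0.1288  0.2476] yaw -3.71 tilt 0.03 gap 0.128 F [ 1.1  0.1 -3.1]
total [0.0257 0.1142 0.0476] [ 0.01 -0.03  1.69] rows 4 per row [0.0064 0.0285 0.0119] [ 0.   -0.01  0.42]
```

View pics/z5.png

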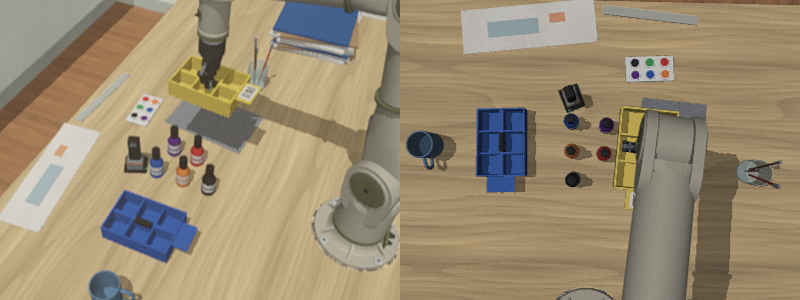

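jog_arm(plan=[[[0.0064,0.0286,0.012],[0,0,0.42],0.0],[[0.0064,0.0286,0.012],[0,0,0.42],0.0],[[0.0064,0.0286,0.012],[0,0,0.42],0.0],[[0.0064,0.0286,0.012],[0,0,0.42],0.0],[[0,0,0.03],[0,0,0],0.0]])

```text
time: 5.5
ee_pos: [0.5421, -0.2515, 0.1716]
tool_rot: [0.999, -0.051, 0.003, 0.003]
force: [0.3, -1.2, -2.5]
finger_gap: 0.128
```

jog_arm(plan=[[[0,0,0.04],[0,0,0],0.0],[[0,0,0.04],[0,0,0],0.0],[[0,0,0.025],[0,0,0],0.0],[[0,0,0.012],[0,0,0],0.0],[[0,0,0],[0,0,0],0.0]])

```text
time: 5.92
ee_pos: [0.5394, -0.242, 0.0492]
tool_rot: [0.999, -0.047, -0.003, -0.001]
force: [-1.2, 0.3, -2.6]
finger_gap: 0.13
```

```bash
python3 -c "
from h import *
go((0.5422,-0.2444,0.027,-5.4))"
```

```text
t 5.92 pos [ 0.5394 -0.242   0.0492] yaw -5.36 tilt 0.33 gap 0.130 F [-1.2  0.3 -2.6]
total [0.0032 0.0022 0.0221] [-0.12  0.31  0.04] rows 1 per row [0.0032 0.0022 0.0221] [-0.12  0.31  0.04]
```

jog_arm(plan=[[[0,0,0.01],[0,0,0],0.0],[[0,0,0.006],[0,0,0],0.0],[[0,0,0.004],[0,0,0],0.0],[[0,0,0],[0,0,0],0.0],[[0,0,0],[0,0,0],0.0]])

```text
time: 6.33
ee_pos: [0.5418, -0.2431, 0.0329]
tool_rot: [0.999, -0.047, 0.0, 0.0]
force: [-0.3, 0.0, -3.2]
finger_gap: 0.128
```

jog_arm(plan=[[[0,0,0.002],[0,0,0],0.0],[[0,0,0.0015],[0,0,0],0.0],[[0,0,0.0015],[0,0,0],0.0],[[0,0,0],[0,0,0],0.0],[[0,0,0],[0,0,0],0.0]])

```text
time: 6.75
ee_pos: [0.5416, -0.2431, 0.0276]
tool_rot: [0.999, -0.047, 0.0, 0.0]
force: [-0.2, 0.1, 1.4]
finger_gap: 0.132
```

jog_arm(plan=[[[0,0,0],[0,0,0],0.02],[[0,0,0],[0,0,0],0.035],[[0,0,0],[0,0,0],0.05],[[0,0,-0.01],[0,0,0],0.05],[[0,0,-0.03],[0,0,0],0.05]])

```text
time: 7.17
ee_pos: [0.5384, -0.2419, 0.0639]
tool_rot: [0.999, -0.047, -0.004, -0.002]
force: [-1.0, 0.7, -0.8]
finger_gap: 0.586
```

jog_arm(plan=[[[0,0,-0.04],[0,0,0],0.05],[[0,0,-0.04],[0,0,0],0.05],[[0,0,-0.04],[0,0,0],0.05],[[0,-0.015,-0.03],[0,0,0],0.05],[[0,-0.03,-0.01],[0,0,0],0.05]])

```text
time: 7.58
ee_pos: [0.5466, -0.2029, 0.2341]
tool_rot: [0.999, -0.05, 0.004, 0.002]
force: [0.6, -0.1, 0.0]
finger_gap: 0.582
```

```bash
python3 -c "
from h import *
c=shot('side','s4');c=shot('top','t4')
for b in bottles(c): print(b)
go((0.516,-0.0412,0.2,-5.4))
i=cv2.imread('pics/s4.png');j=cv2.imread('pics/t4.png')
cv2.imwrite('pics/z6.png',np.hstack([i[60:360,150:550],j[80:380,130:530]]))"
```

```text
(141, array([298.7, 171.9]), array([0.6814, 0.0605, 0.1292]), array([13, 15], dtype=int32))
(68, array([299.2, 198.2]), array([0.6091, 0.0587, 0.1157]), array([9, 9], dtype=int32))
(67, array([336.5, 202.6]), array([ 0.5982, -0.0479,  0.1156]), array([10, 10], dtype=int32))
(69, array([300., 230.]), array([0.5199, 0.0538, 0.1156]), array([9, 9], dtype=int32))
(67, array([333.8, 232.4]), array([ 0.5162, -0.0412,  0.1157]), array([ 9, 10], dtype=int32))
(67, array([300.9, 259.9]), array([0.437 , 0.0486, 0.1157]), array([9, 9], dtype=int32))
(57, array([314.5, 398.1]), array([0.0672, 0.0013, 0.1098]), array([24,  4], dtype=int32))
t 7.68 pos [ 0.5483 -0.1928  0.2321] yaw -4.99 tilt 0.43 gap 0.587 F [0.7 1.7 0.2]
total [-0.0456 -0.1481  0.0319] [-0.07 -0.42  0.41] rows 4 per row [-0.0114 -0.037   0.008 ] [-0.02 -0.11  0.1 ]
```

View pics/z6.png

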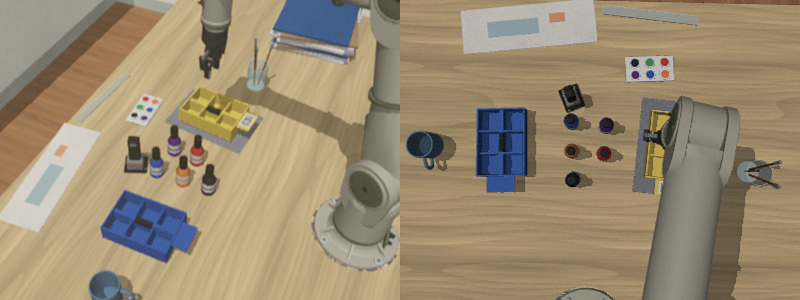

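jog_arm(plan=[[[-0.0114,-0.037,0.008],[0,0,0.1],0.05],[[-0.0114,-0.037,0.008],[0,0,0.1],0.05],[[-0.0114,-0.037,0.008],[0,0,0.1],0.05],[[-0.0114,-0.037,0.008],[0,0,0],0.05],[[0,0,0],[0,0,0],0.05]])

```text
time: 8.1
ee_pos: [0.5123, -0.0371, 0.1946]
tool_rot: [0.999, -0.044, -0.001, -0.002]
force: [-0.4, 1.0, -0.6]
finger_gap: 0.585
```

```bash
cat >> h.py <<'E'
def caps(c,zt=0.116):
    W=pts(c); o=[]
    for k,s,ce in comps((abs(W[...,2]-zt)<0.006),20):
        if s[4]<130: o.append((np.round(ce,1),np.round(ray(c,*ce,zt),4)[:2],s[4]))
    return o
E
python3 -c "
from h import *
c=shot('top','t5'); W=pts(c)
for b in caps(c): print(b)
k=(abs(W[...,2]-0.063)<0.004)
for m,s,ce in comps(k,150): print(s,rect(c,m,0.063))
c=shot('side','s5')
go((0.516,-0.0412,0.2,-5.4))"
```

```text
(array([299.2, 198. ]), array([0.6096, 0.0584]), np.int32(64))
(array([336.5, 200.4]), array([ 0.6051, -0.0466]), np.int32(32))
(array([299.9, 229.9]), array([0.5201, 0.0539]), np.int32(64))
(array([300.9, 260. ]), array([0.437, 0.049]), np.int32(63))
[381 189  49  46 168] (array([ 582.5, -244.9]), array([142.4, 117.1]), 84.29360961914062)
[375 236  51  41 344] (array([ 441.2, -252.7]), array([157.3,  88.6]), -66.78095054626465)
t 8.20 pos [ 0.514  -0.0445  0.1956] yaw -5.42 tilt 0.00 gap 0.587 F [ 1.  -2.1  0.1]
total [ 0.0017 -0.0035 -0.0044] [ 0.    0.   -0.02] rows 1 per row [ 0.0017 -0.0035 -0.0044] [ 0.    0.   -0.02]
```

View pics/t5.png

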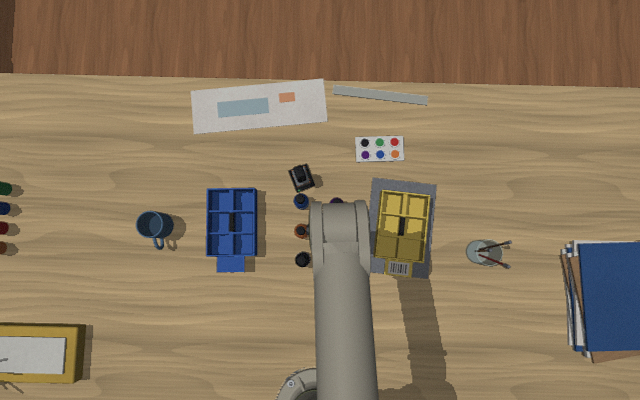

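jog_arm(plan=[[[0,0,0.03],[0,0,0],0.05],[[0,0,0],[0,0,0],0.05],[[0,0,0],[0,0,0],0.05],[[0,0,0],[0,0,0],0.05]], squeeze=40)

```text
time: 8.53
ee_pos: [0.5147, -0.0475, 0.1661]
tool_rot: [0.999, -0.05, 0.0, -0.0]
force: [0.1, 0.6, 1.0]
finger_gap: 0.585
```

```bash
python3 -c "
from h import *
c=shot('top'); W=pts(c)
k=(abs(W[...,2]-0.063)<0.005); k[:, :370]=0;k[:,440:]=0;k[:180]=0
print(rect(c,cv2.morphologyEx(k.astype(np.uint8),cv2.MORPH_CLOSE,np.ones((5,5))),0.063))
go((0.516,-0.0412,0.08,-5.4))
c=shot('side','s6');i=cv2.imread('pics/s6.png')
cv2.imwrite('pics/z7.png',cv2.resize(i[140:290,270:430],None,fx=4,fy=4))"
```

```text
(array([ 518.4, -239. ]), array([245.3, 142.4]), -5.438484191894531)
t 8.58 pos [ 0.515  -0.0473  0.1664] yaw -5.75 tilt 0.07 gap 0.585 F [0.9 0.6 0.6]
total [ 0.0003 -0.0062  0.0864] [-0.   -0.07 -0.35] rows 3 per row [ 0.0001 -0.0021  0.0288] [-0.   -0.02 -0.12]
```

View pics/z7.png

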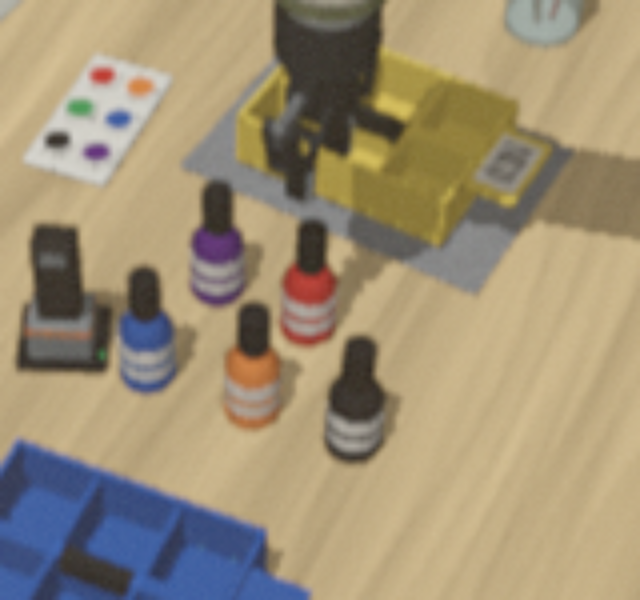

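jog_arm(plan=[[[0,-0.006,0.01],[0,0,0],0.05],[[0,0,0.03],[0,0,0],0.05],[[0,0,0.026],[0,0,0],0.05],[[0,0,0.013],[0,0,0],0.05],[[0,0,0.007],[0,0,0],0.05]])

```text
time: 9.05
ee_pos: [0.5137, -0.0401, 0.0769]
tool_rot: [0.999, -0.049, -0.002, -0.0]
force: [-0.7, -0.4, -0.8]
finger_gap: 0.586
```

jog_arm(plan=[[[0,0,0],[0,0,0],0.03],[[0,0,0],[0,0,0],0.01],[[0,0,0],[0,0,0],0.01],[[0,0,0],[0,0,0],0.01],[[0,0,-0.005],[0,0,0],0.01]])

```text
time: 9.47
ee_pos: [0.5149, -0.0406, 0.0844]
tool_rot: [0.999, -0.05, -0.0, 0.0]
force: [-0.8, 0.6, -1.7]
finger_gap: 0.294
```

```bash
python3 -c "
from h import *
cx,cy,a=0.5413,-0.242,np.radians(-5.4)
for i in (-.065,0,.065):
  for j in (-.036,.036): print('cell',i,j,np.round([cx+i*np.cos(a)-j*np.sin(a),cy+i*np.sin(a)+j*np.cos(a)],4))
go((0.516,-0.0412,0.2,-5.4),(0.6026,-0.284,0.2,-5.4))"
```

```text
cell -0.065 -0.036 [ 0.4732 -0.2717]
cell -0.065 0.036 [ 0.48 -0.2 ]
cell 0 -0.036 [ 0.5379 -0.2778]
cell 0 0.036 [ 0.5447 -0.2062]
cell 0.065 -0.036 [ 0.6026 -0.284 ]
cell 0.065 0.036 [ 0.6094 -0.2123]
t 9.47 pos [ 0.5149 -0.0406  0.0844] yaw -5.68 tilt 0.01 gap 0.294 F [-0.8  0.6 -1.7]
total [ 0.0012  0.0005 -0.1156] [ 0.    0.01 -0.28] rows 3 per row [ 0.0004  0.0002 -0.0385] [ 0.    0.   -0.09]
total [0.1091 0.2336 0.    ] [0. 0. 0.] rows 7 per row [0.0156 0.0334 0.    ] [0. 0. 0.]
```

jog_arm(plan=[[[0,0,-0.03],[0,0,0],0.01],[[0,0,-0.04],[0,0,0],0.01],[[0.004,0.01,-0.035],[0,0,0],0.01],[[0.012,0.025,-0.011],[0,0,0],0.01],[[0.0155,0.0333,0],[0,0,0],0.01]])

```text
time: 9.88
ee_pos: [0.5424, -0.1094, 0.2065]
tool_rot: [0.999, -0.047, 0.005, 0.0]
force: [0.7, 0.0, -1.2]
finger_gap: 0.292
```

jog_arm(plan=[[[0.0155,0.0333,0],[0,0,0],0.01],[[0.0155,0.0333,0],[0,0,0],0.01],[[0.0155,0.0333,0],[0,0,0],0.01],[[0.0155,0.0333,0],[0,0,0],0.01],[[0.0155,0.0333,0],[0,0,0],0.01]])

```text
time: 10.3
ee_pos: [0.6006, -0.2869, 0.2013]
tool_rot: [0.999, -0.05, 0.001, 0.0]
force: [1.1, 0.5, -1.0]
finger_gap: 0.293
```

jog_arm(plan=[[[0,0,0.02],[0,0,0],0.01],[[0,0,0],[0,0,0],0.01]])

```text
time: 10.47
ee_pos: [0.5985, -0.2879, 0.177]
tool_rot: [0.999, -0.052, -0.002, -0.0]
force: [-0.9, 1.5, -3.1]
finger_gap: 0.297
```

```bash
python3 -c "
from h import *
go((0.6026,-0.284,0.094,-5.4))"
```

```text
t 10.47 pos [ 0.5985 -0.2879  0.177 ] yaw -5.94 tilt 0.24 gap 0.297 F [-0.9  1.5 -3.1]
total [ 0.004  -0.0043  0.083 ] [-0.04  0.24 -0.54] rows 3 per row [ 0.0013 -0.0014  0.0277] [-0.01  0.08 -0.18]
```

jog_arm(plan=[[[0.002,-0.003,0.02],[0,0,-0.4],0.01],[[0,0,0.01],[0,0,0],0.01],[[0,0,0],[0,0,0],0.01],[[0,0,0],[0,0,0],0.01]])

```text
time: 10.8
ee_pos: [0.6022, -0.2812, 0.1505]
tool_rot: [0.999, -0.045, -0.001, -0.0]
force: [-0.2, -0.0, -0.3]
finger_gap: 0.292
```

```bash
python3 -c "
from h import *
go((0.6026,-0.284,0.094,-5.4))"
```

```text
t 10.80 pos [ 0.6022 -0.2812  0.1505] yaw -5.21 tilt 0.07 gap 0.292 F [-0.2 -0.  -0.3]
total [0.0007 0.0028 0.0565] [-0.04  0.06  0.19] rows 2 per row [0.0004 0.0014 0.0282] [-0.02  0.03  0.09]
```

jog_arm(plan=[[[0,0.002,0.02],[0,0,0],0.01],[[0,0,0.016],[0,0,0],0.01],[[0,0,0.012],[0,0,0],0.01],[[0,0,0.006],[0,0,0],0.01],[[0,0,0],[0,0,0],0.01]])

```text
time: 11.22
ee_pos: [0.6018, -0.2838, 0.0954]
tool_rot: [0.999, -0.046, -0.001, -0.0]
force: [-0.1, 0.0, -2.1]
finger_gap: 0.294
```

```bash
python3 -c "
from h import *
go((0.6026,-0.284,0.094,-5.4))
c=shot('side','s7');i=cv2.imread('pics/s7.png')
cv2.imwrite('pics/z8.png',cv2.resize(i[140:290,270:430],None,fx=4,fy=4))"
```

```text
t 11.22 pos [ 0.6018 -0.2838  0.0954] yaw -5.26 tilt 0.10 gap 0.294 F [-0.1  0.  -2.1]
total [0.0008 0.0002 0.0014] [-0.04  0.1   0.14] rows 1 per row [0.0008 0.0002 0.0014] [-0.04  0.1   0.14]
```

View pics/z8.png

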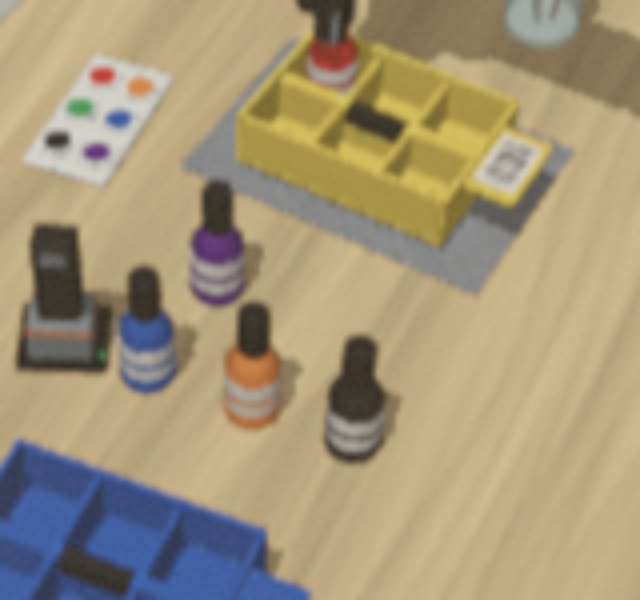

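jog_arm(plan=[[[0,0,0.003],[0,0,0],0.01],[[0,0,0],[0,0,0],0.01],[[0,0,0],[0,0,0],0.04],[[0,0,0],[0,0,0],0.05],[[0,0,-0.02],[0,0,0],0.05]])

```text
time: 11.68
ee_pos: [0.6003, -0.2835, 0.1098]
tool_rot: [0.999, -0.046, -0.003, -0.001]
force: [-0.1, 0.8, -1.3]
finger_gap: 0.587
```

jog_arm(plan=[[[0,0,-0.04],[0,0,0],0.05],[[0,0,-0.035],[0,0,0],0.05],[[0,-0.035,-0.015],[0,0,0],0.05],[[0,-0.04,0],[0,0,0],0.05],[[0,-0.035,0],[0,0,0],0.05]])

```text
time: 12.1
ee_pos: [0.6136, -0.1733, 0.206]
tool_rot: [0.999, -0.047, 0.002, 0.0]
force: [0.7, 0.6, -0.6]
finger_gap: 0.585
```

```bash
python3 -c "
from h import *
c=shot()
for b in caps(c): print(b)
for b in caps(c,.129): print('crate',b)
go((0.5978,-0.0465,0.14,-5.4))
c=shot('side','s8');i=cv2.imread('pics/s8.png')
cv2.imwrite('pics/z9.png',cv2.resize(i[140:290,270:430],None,fx=4,fy=4))"
```

```text
(array([299.2, 198.1]), array([0.6095, 0.0585]), np.int32(65))
(array([336.5, 202.4]), array([ 0.5995, -0.0466]), np.int32(64))
(array([299.9, 230. ]), array([0.52  , 0.0538]), np.int32(68))
(array([300.8, 259.9]), array([0.4372, 0.0493]), np.int32(63))
(array([315. , 398.5]), array([0.0678, 0.0011]), np.int32(30))
crate (array([298.4, 171.3]), array([0.6834, 0.0619]), np.int32(121))
t 12.15 pos [ 0.6148 -0.1624  0.2055] yaw -4.70 tilt 0.39 gap 0.586 F [2.4 8.1 0.6]
total [-0.0266 -0.1137  0.066 ] [-0.32 -0.21  0.71] rows 4 per row [-0.0067 -0.0284  0.0165] [-0.08 -0.05  0.18]
```

View pics/z9.png

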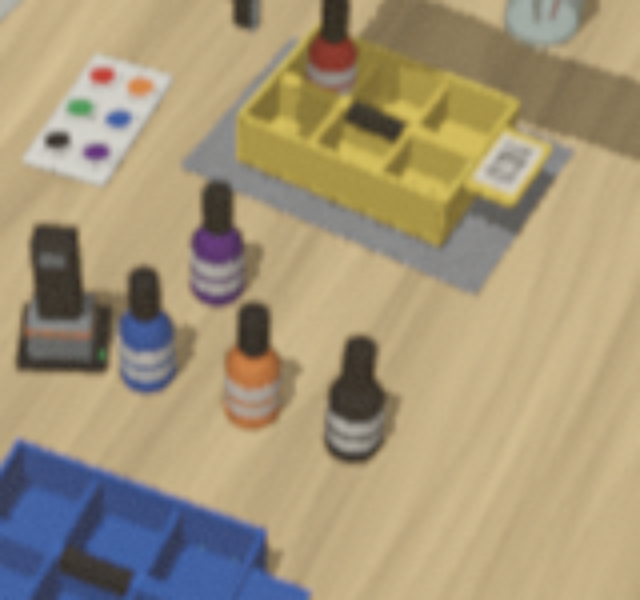

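jog_arm(plan=[[[-0.006,-0.031,0.005],[0,0,0],0.05],[[-0.006,-0.031,0.015],[0,0,0],0.05],[[-0.006,-0.031,0.02],[0,0,0],0.05],[[-0.006,-0.031,0.015],[0,0,0],0.05],[[0,0,0],[0,0,0],0.05]])

```text
time: 12.62
ee_pos: [0.5978, -0.0399, 0.1457]
tool_rot: [0.999, -0.041, -0.002, -0.002]
force: [-0.8, 1.0, 0.1]
finger_gap: 0.584
```

jog_arm(plan=[[[0,0,0.005],[0,0,0],0.05],[[0,0,0],[0,0,0],0.05],[[0,0,0],[0,0,0],0.05]])

```text
time: 12.87
ee_pos: [0.6003, -0.0509, 0.1435]
tool_rot: [0.999, -0.047, 0.0, 0.0]
force: [-0.1, -0.8, 0.3]
finger_gap: 0.585
```

```bash
python3 -c "
from h import *
go((0.599,-0.0466,0.08,-5.4))"
```

```text
t 12.87 pos [ 0.6003 -0.0509  0.1435] yaw -5.40 tilt 0.06 gap 0.585 F [-0.1 -0.8  0.3]
total [-0.0017 -0.0042  0.0635] [ 0.05 -0.04 -0.  ] rows 2 per row [-0.0009 -0.0021  0.0318] [ 0.02 -0.02 -0.  ]
```

jog_arm(plan=[[[-0.001,-0.003,0.02],[0,0,0],0.05],[[0,0,0.025],[0,0,0],0.05],[[0,0,0.013],[0,0,0],0.05],[[0,0,0.006],[0,0,0],0.05],[[0,0,0],[0,0,0],0.04]])

```text
time: 13.28
ee_pos: [0.5985, -0.047, 0.078]
tool_rot: [0.999, -0.047, -0.001, 0.0]
force: [-0.7, -1.0, -0.4]
finger_gap: 0.477
```

jog_arm(plan=[[[0,0,0],[0,0,0],0.02],[[0,0,0],[0,0,0],0.01],[[0,0,0],[0,0,0],0.01],[[0,0,0],[0,0,0],0.01],[[0,0,0],[0,0,0],0.01]])

```text
time: 13.7
ee_pos: [0.5998, -0.046, 0.0802]
tool_rot: [0.999, -0.046, 0.001, 0.0]
force: [-0.5, 0.9, 1.9]
finger_gap: 0.294
```

```bash
python3 -c "
from h import *
s,_,_,_=tool(); p=s['ee_pos']
go((p[0],p[1],0.2,-5.4),(0.6094,-0.2123,0.2,-5.4))"
```

```text
t 13.70 pos [ 0.5998 -0.046   0.0802] yaw -5.28 tilt 0.09 gap 0.294 F [-0.5  0.9  1.9]
total [ 0.0002  0.     -0.1198] [ 0.   -0.09  0.12] rows 3 per row [ 0.0001  0.     -0.0399] [ 0.   -0.03  0.04]
total [0.0252 0.1647 0.    ] [0. 0. 0.] rows 5 per row [0.005  0.0329 0.    ] [0. 0. 0.]
```

Lift, cross, and settle over the cell.

jog_arm(plan=[[[0,0,-0.03],[0,0,0],0.01],[[0,0,-0.04],[0,0,0],0.01],[[0.002,0.01,-0.035],[0,0,0],0.01],[[0.005,0.035,-0.01],[0,0,0],0.01],[[0.006,0.04,0],[0,0,0],0.01]])

```text
time: 14.12
ee_pos: [0.6072, -0.1288, 0.1999]
tool_rot: [0.999, -0.043, 0.004, -0.0]
force: [0.7, -0.2, -1.9]
finger_gap: 0.294
```

jog_arm(plan=[[[0.006,0.04,0],[0,0,0],0.01],[[0.006,0.03,0.005],[0,0,0],0.01],[[0,0.01,0.02],[0,0,0],0.01],[[0,0,0.015],[0,0,0],0.01],[[0,0,0],[0,0,0],0.01]])

```text
time: 14.53
ee_pos: [0.6066, -0.2136, 0.1504]
tool_rot: [0.999, -0.047, -0.003, -0.001]
force: [-0.3, 1.0, -2.6]
finger_gap: 0.296
```

jog_arm(plan=[[[0,0,0],[0,0,0],0.01],[[0,0,0],[0,0,0],0.01],[[0,0,0],[0,0,0],0.01]])

```text
time: 14.78
ee_pos: [0.61, -0.2115, 0.1559]
tool_rot: [0.999, -0.045, 0.001, 0.0]
force: [1.4, -0.5, -1.5]
finger_gap: 0.294
```

```bash
python3 -c "
from h import *
go((0.6094,-0.2123,0.095,-5.4))"
```

```text
t 14.78 pos [ 0.61   -0.2115  0.1559] yaw -5.18 tilt 0.14 gap 0.294 F [ 1.4 -0.5 -1.5]
total [-0.0007  0.0008  0.0609] [ 0.   -0.14  0.22] rows 2 per row [-0.0003  0.0004  0.0305] [ 0.   -0.07  0.11]
```

jog_arm(plan=[[[0,0,0.02],[0,0,0],0.01],[[0,0,0.02],[0,0,0],0.01],[[0,0,0.012],[0,0,0],0.01],[[0,0,0.007],[0,0,0],0.01],[[0,0,0.002],[0,0,0],0.01]])

```text
time: 15.2
ee_pos: [0.609, -0.2121, 0.0932]
tool_rot: [0.999, -0.046, -0.0, -0.0]
force: [-0.9, -0.3, 2.5]
finger_gap: 0.294
```

jog_arm(plan=[[[0,0,0.001],[0,0,0],0.01],[[0,0,0],[0,0,0],0.01],[[0,0,0],[0,0,0],0.01]])

```text
time: 15.45
ee_pos: [0.6096, -0.2126, 0.0932]
tool_rot: [0.999, -0.046, 0.001, 0.0]
force: [-0.3, -0.0, 0.2]
finger_gap: 0.292
```

jog_arm(plan=[[[0,0,0],[0,0,0],0.03],[[0,0,0],[0,0,0],0.05],[[0,0,-0.01],[0,0,0],0.05],[[0,0,-0.03],[0,0,0],0.05],[[0,0,-0.04],[0,0,0],0.05]])

```text
time: 15.87
ee_pos: [0.6069, -0.2121, 0.1704]
tool_rot: [0.999, -0.046, -0.003, -0.001]
force: [1.5, -1.1, 0.5]
finger_gap: 0.584
```

jog_arm(plan=[[[-0.0162,-0.0367,-0.02],[0,0,0],0.05],[[-0.0162,-0.0367,0],[0,0,0],0.05],[[-0.0162,-0.0367,0],[0,0,0],0.05],[[-0.0162,-0.0367,0],[0,0,0],0.05],[[-0.0162,-0.0367,0],[0,0,0],0.05]])

```text
time: 16.28
ee_pos: [0.5455, -0.0234, 0.1922]
tool_rot: [0.999, -0.046, 0.001, 0.0]
force: [2.3, 0.6, 0.7]
finger_gap: 0.586
```

```bash
python3 -c "
from h import *
c=shot('side','s9');i=cv2.imread('pics/s9.png')
c=shot('top','t9');j=cv2.imread('pics/t9.png')
for b in caps(c): print(b)
for b in caps(c,.129): print('crate',b)
go((0.52,0.0538,0.14,-5.4))
cv2.imwrite('pics/z10.png',np.hstack([cv2.resize(i[140:290,270:430],(400,375)),cv2.resize(j[140:290,290:450],(400,375))]))"
```

```text
(array([299.6, 260.3]), array([0.436 , 0.0526]), np.int32(43))
crate (array([298.4, 171.2]), array([0.6837, 0.0618]), np.int32(118))
crate (array([396.2, 200. ]), array([ 0.6087, -0.212 ]), np.int32(65))
crate (array([421.8, 202.8]), array([ 0.6025, -0.2833]), np.int32(67))
t 16.38 pos [ 0.5448 -0.0164  0.1927] yaw -4.63 tilt 0.18 gap 0.585 F [ 0.1  0.8 -0.2]
total [-0.0305 -0.0678  0.0529] [-0.16 -0.09  0.77] rows 3 per row [-0.0102 -0.0226  0.0176] [-0.05 -0.03  0.26]
```

View pics/z10.png

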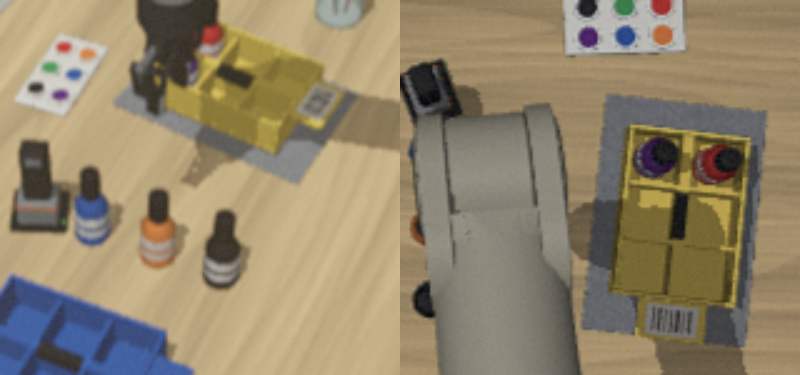

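jog_arm(plan=[[[-0.0162,-0.035,0.01],[0,0,0],0.05],[[-0.0162,-0.035,0.02],[0,0,0],0.05],[[0,0,0.02],[0,0,0],0.05],[[0,0,0],[0,0,0],0.05],[[0,0,0],[0,0,0],0.05]])

```text
time: 16.8
ee_pos: [0.5206, 0.0458, 0.1419]
tool_rot: [0.999, -0.046, -0.0, 0.0]
force: [0.9, -0.9, 0.2]
finger_gap: 0.582
```

jog_arm(plan=[[[0,0,0],[0,0,0],0.05],[[0,0,0],[0,0,0],0.05]])

```text
time: 16.97
ee_pos: [0.5221, 0.0449, 0.1432]
tool_rot: [0.999, -0.047, 0.001, 0.0]
force: [0.3, 0.3, -0.5]
finger_gap: 0.584
```

```bash
python3 -c "
from h import *
go((0.52,0.0538,0.08,-5.4))
c=shot('side','s10');i=cv2.imread('pics/s10.png')
cv2.imwrite('pics/z11.png',cv2.resize(i[140:290,270:430],(640,600)))"
```

```text
t 16.97 pos [0.5221 0.0449 0.1432] yaw -5.40 tilt 0.14 gap 0.584 F [ 0.3  0.3 -0.5]
total [-0.0031 -0.0086  0.0632] [-0.   -0.14 -0.  ] rows 2 per row [-0.0015 -0.0043  0.0316] [-0.   -0.07 -0.  ]
```

View pics/z11.png

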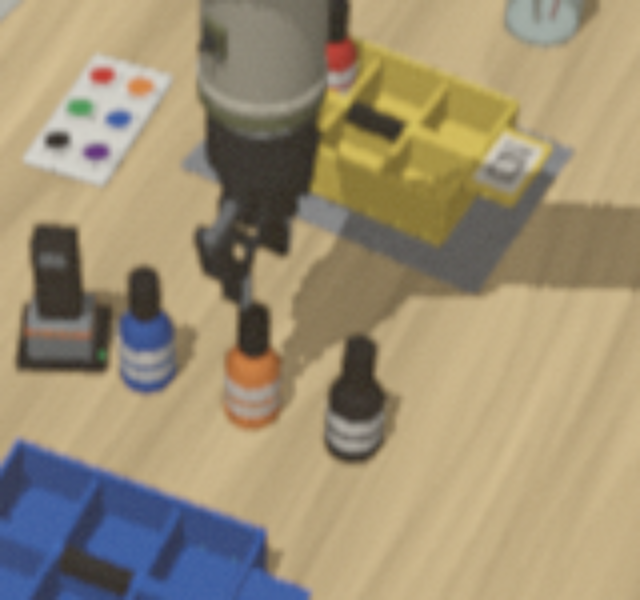

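jog_arm(plan=[[[-0.0025,-0.008,0.01],[0,0,0],0.05],[[0,0,0.025],[0,0,0],0.05],[[0,0,0.018],[0,0,0],0.05],[[0,0,0.01],[0,0,0],0.05],[[0,0,0],[0,0,0],0.04]])

```text
time: 17.43
ee_pos: [0.5173, 0.0543, 0.0762]
tool_rot: [0.999, -0.046, -0.002, 0.0]
force: [-0.7, 0.4, 0.1]
finger_gap: 0.475
```

jog_arm(plan=[[[0,0,0],[0,0,0],0.02],[[0,0,0],[0,0,0],0.01],[[0,0,0],[0,0,0],0.01],[[0,0,0],[0,0,0],0.01],[[0,0,0],[0,0,0],0.01]])

```text
time: 17.85
ee_pos: [0.5193, 0.0544, 0.0792]
tool_rot: [0.999, -0.046, 0.0, -0.0]
force: [-0.3, -0.2, -2.2]
finger_gap: 0.292
```

```bash
python3 -c "
from h import *
s,_,_,_=tool(); p=s['ee_pos']
go((p[0],p[1],0.2,-5.4),(0.5379,-0.2778,0.2,-5.4))"
```

```text
t 17.85 pos [0.5193 0.0544 0.0792] yaw -5.28 tilt 0.05 gap 0.292 F [-0.3 -0.2 -2.2]
total [ 1.000e-04 -0.000e+00 -1.208e-01] [-0.01 -0.05  0.12] rows 3 per row [ 0.     -0.     -0.0403] [-0.   -0.02  0.04]
total [0.0497 0.329  0.    ] [0. 0. 0.] rows 9 per row [0.0055 0.0366 0.    ] [0. 0. 0.]
```

jog_arm(plan=[[[0,0,-0.03],[0,0,0],0.01],[[0,0,-0.04],[0,0,0],0.01],[[0.001,0.01,-0.035],[0,0,0],0.01],[[0.005,0.035,-0.015],[0,0,0],0.01],[[0.006,0.039,0],[0,0,0],0.01]])

```text
time: 18.27
ee_pos: [0.5259, -0.0281, 0.2043]
tool_rot: [0.999, -0.043, 0.005, -0.0]
force: [1.5, -0.4, -2.0]
finger_gap: 0.297
```

jog_arm(plan=[[[0.006,0.039,0],[0,0,0],0.01],[[0.006,0.039,0],[0,0,0],0.01],[[0.006,0.039,0],[0,0,0],0.01],[[0.006,0.039,0],[0,0,0],0.01],[[0.006,0.039,0],[0,0,0],0.01]])

```text
time: 18.68
ee_pos: [0.535, -0.2292, 0.1991]
tool_rot: [0.999, -0.046, 0.0, 0.0]
force: [0.2, 0.4, -1.7]
finger_gap: 0.292
```

jog_arm(plan=[[[0.006,0.037,0.01],[0,0,0],0.01],[[0.002,0.013,0.02],[0,0,0],0.01],[[0,0,0.02],[0,0,0],0.01],[[0,0,0],[0,0,0],0.01],[[0,0,0],[0,0,0],0.01]])

```text
time: 19.1
ee_pos: [0.5379, -0.277, 0.1478]
tool_rot: [0.999, -0.046, -0.001, -0.001]
force: [1.1, -0.1, -1.8]
finger_gap: 0.295
```

jog_arm(plan=[[[0,0,0],[0,0,0],0.01],[[0,0,0],[0,0,0],0.01]])

```text
time: 19.27
ee_pos: [0.5398, -0.277, 0.1506]
tool_rot: [0.999, -0.045, 0.001, 0.0]
force: [0.7, 0.9, -2.5]
finger_gap: 0.289
```

```bash
python3 -c "
from h import *
go((0.5379,-0.2778,0.0935,-5.4))"
```

```text
t 19.27 pos [ 0.5398 -0.277   0.1506] yaw -5.17 tilt 0.16 gap 0.289 F [ 0.7  0.9 -2.5]
total [-0.002   0.0009  0.0571] [ 0.03 -0.16  0.23] rows 2 per row [-0.001   0.0005  0.0285] [ 0.02 -0.08  0.11]
```

jog_arm(plan=[[[-0.001,0.001,0.02],[0,0,0],0.01],[[0,0,0.018],[0,0,0],0.01],[[0,0,0.01],[0,0,0],0.01],[[0,0,0.006],[0,0,0],0.01],[[0,0,0.003],[0,0,0],0.01]])

```text
time: 19.68
ee_pos: [0.5378, -0.2784, 0.0919]
tool_rot: [0.999, -0.046, 0.0, 0.0]
force: [-4.6, 0.1, 18.4]
finger_gap: 0.293
```

jog_arm(plan=[[[0,0,0.001],[0,0,0],0.01],[[0,0,0],[0,0,0],0.01],[[0,0,0],[0,0,0],0.01]])

```text
time: 19.93
ee_pos: [0.5384, -0.2788, 0.092]
tool_rot: [0.999, -0.046, 0.001, 0.0]
force: [-1.0, 0.8, 3.3]
finger_gap: 0.293
```

jog_arm(plan=[[[0,0,0],[0,0,0],0.03],[[0,0,0],[0,0,0],0.05],[[0,0,-0.01],[0,0,0],0.05],[[0,0,-0.03],[0,0,0],0.05],[[0,0,-0.04],[0,0,0],0.05]])

```text
time: 20.35
ee_pos: [0.5354, -0.2779, 0.1689]
tool_rot: [0.999, -0.046, -0.003, -0.001]
force: [0.7, -0.8, 0.1]
finger_gap: 0.587
```

jog_arm(plan=[[[0.002,-0.019,-0.025],[0,0,0],0.05],[[0.0044,-0.038,0],[0,0,0],0.05],[[0.0044,-0.038,0],[0,0,0],0.05],[[0.0044,-0.038,0],[0,0,0],0.05],[[0.0044,-0.038,0],[0,0,0],0.05]])

```text
time: 20.77
ee_pos: [0.573, -0.1088, 0.197]
tool_rot: [0.999, -0.046, 0.001, 0.0]
force: [1.6, -1.0, 0.2]
finger_gap: 0.584
```

```bash
python3 -c "
from h import *
c=shot('side','s11');i=cv2.imread('pics/s11.png')
c=shot('top','t11');j=cv2.imread('pics/t11.png')
for b in caps(c): print(b)
for b in caps(c,.129): print('crate',b)
go((0.6095,0.0585,0.14,-5.4))
cv2.imwrite('pics/z12.png',np.hstack([cv2.resize(i[140:290,270:430],(400,375)),cv2.resize(j[140:290,290:450],(400,375))]))"
```

```text
(array([299.2, 198. ]), array([0.6097, 0.0584]), np.int32(63))
(array([300.9, 260. ]), array([0.4369, 0.049 ]), np.int32(64))
(array([314.1, 398.6]), array([0.0674, 0.0035]), np.int32(28))
crate (array([298.6, 171.4]), array([0.683 , 0.0614]), np.int32(122))
crate (array([421.8, 202.9]), array([ 0.6022, -0.2834]), np.int32(66))
crate (array([419.7, 225.4]), array([ 0.5394, -0.2776]), np.int32(67))
t 20.87 pos [ 0.5743 -0.1009  0.1971] yaw -4.61 tilt 0.26 gap 0.586 F [0.2 0.3 0.4]
total [ 0.0222 -0.1614  0.0578] [-0.24 -0.11  0.79] rows 5 per row [ 0.0044 -0.0323  0.0116] [-0.05 -0.02  0.16]
```

View pics/z12.png

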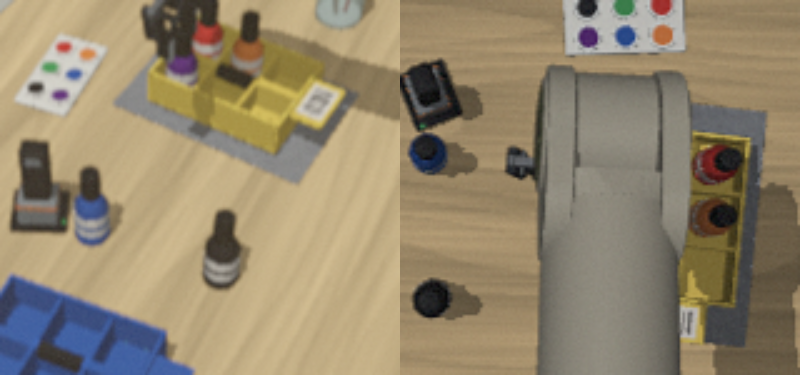

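jog_arm(plan=[[[0.004,-0.036,0],[0,0,0],0.05],[[0.004,-0.036,0],[0,0,0],0.05],[[0.004,-0.036,0.01],[0,0,0],0.05],[[0.004,-0.036,0.02],[0,0,0],0.05],[[0.004,-0.027,0.02],[0,0,0],0.05]])

```text
time: 21.28
ee_pos: [0.6092, 0.0619, 0.147]
tool_rot: [0.999, -0.045, 0.002, -0.001]
force: [0.4, 0.7, 0.2]
finger_gap: 0.587
```

jog_arm(plan=[[[0,0,0.004],[0,0,0],0.05],[[0,0,0],[0,0,0],0.05],[[0,0,0],[0,0,0],0.05],[[0,0,0],[0,0,0],0.05]])

```text
time: 21.62
ee_pos: [0.6091, 0.0563, 0.1429]
tool_rot: [0.999, -0.047, 0.001, 0.0]
force: [0.1, -0.0, -0.1]
finger_gap: 0.583
```

```bash
python3 -c "
from h import *
go((0.6095,0.0585,0.08,-5.4))
c=shot('side','s12');i=cv2.imread('pics/s12.png')
cv2.imwrite('pics/z13.png',cv2.resize(i[140:290,270:430],(640,600)))"
```

```text
t 21.62 pos [0.6091 0.0563 0.1429] yaw -5.41 tilt 0.10 gap 0.583 F [ 0.1 -0.  -0.1]
total [ 0.0001 -0.0023  0.0628] [ 0.04 -0.1  -0.01] rows 2 per row [ 0.0001 -0.0011  0.0314] [ 0.02 -0.05 -0.01]
```

View pics/z13.png

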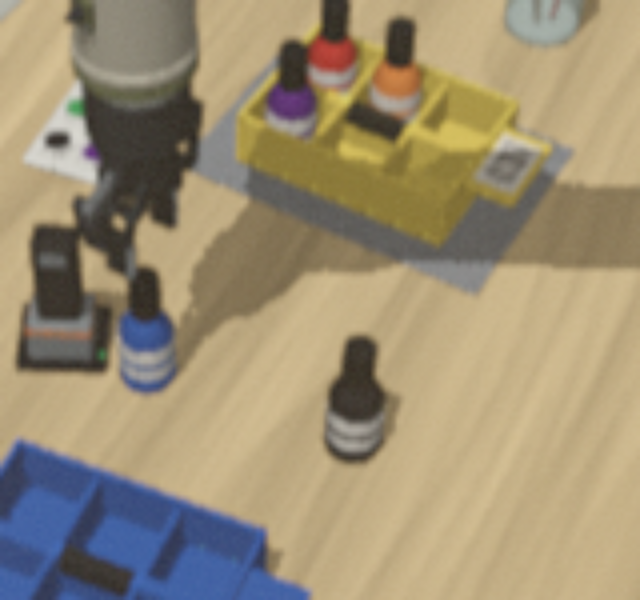

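jog_arm(plan=[[[0,-0.002,0.02],[0,0,0],0.05],[[0,0,0.025],[0,0,0],0.05],[[0,0,0.012],[0,0,0],0.05],[[0,0,0.006],[0,0,0],0.05],[[0,0,0],[0,0,0],0.04]])

```text
time: 22.08
ee_pos: [0.6079, 0.0592, 0.0778]
tool_rot: [0.999, -0.047, -0.001, 0.0]
force: [-0.4, 0.3, 0.0]
finger_gap: 0.475
```

jog_arm(plan=[[[0,0,0],[0,0,0],0.02],[[0,0,0],[0,0,0],0.01],[[0,0,0],[0,0,0],0.01],[[0,0,0],[0,0,0],0.01],[[0,0,0],[0,0,0],0.01]])

```text
time: 22.5
ee_pos: [0.6092, 0.0602, 0.0797]
tool_rot: [0.999, -0.046, 0.001, -0.0]
force: [-0.1, -0.3, 3.6]
finger_gap: 0.295
```

```bash
python3 -c "
from h import *
s,_,_,_=tool(); p=s['ee_pos']
go((p[0],p[1],0.2,-5.4),(0.5447,-0.2062,0.2,-5.4))"
```

```text
t 22.50 pos [0.6092 0.0602 0.0797] yaw -5.28 tilt 0.10 gap 0.295 F [-0.1 -0.3  3.6]
total [ 0.0002 -0.     -0.1203] [-0.02 -0.1   0.12] rows 3 per row [ 0.0001 -0.     -0.0401] [-0.01 -0.03  0.04]
total [-0.0391  0.2713  0.    ] [0. 0. 0.] rows 7 per row [-0.0056  0.0388  0.    ] [0. 0. 0.]
```

jog_arm(plan=[[[0,0,-0.03],[0,0,0],0.01],[[0,0,-0.04],[0,0,0],0.01],[[-0.002,0.01,-0.035],[0,0,0],0.01],[[-0.004,0.03,-0.015],[0,0,0],0.01],[[-0.005,0.038,0],[0,0,0],0.01]])

```text
time: 22.92
ee_pos: [0.5928, -0.0128, 0.2043]
tool_rot: [0.999, -0.043, 0.004, -0.001]
force: [1.1, -0.1, -1.9]
finger_gap: 0.293
```

jog_arm(plan=[[[-0.006,0.038,0],[0,0,0],0.01],[[-0.006,0.038,0],[0,0,0],0.01],[[-0.006,0.038,0],[0,0,0],0.01],[[-0.006,0.038,0],[0,0,0],0.01],[[-0.004,0.03,0.005],[0,0,0],0.01]])

```text
time: 23.33
ee_pos: [0.5449, -0.1988, 0.1948]
tool_rot: [0.999, -0.047, 0.001, 0.001]
force: [1.3, 0.5, -1.7]
finger_gap: 0.296
```

jog_arm(plan=[[[0,0.0113,0.02],[0,0,0],0.01],[[0,0,0.025],[0,0,0],0.01],[[0,0,0],[0,0,0],0.01],[[0,0,0],[0,0,0],0.01],[[0,0,0],[0,0,0],0.01]])

```text
time: 23.75
ee_pos: [0.5456, -0.2054, 0.1499]
tool_rot: [0.999, -0.045, 0.001, -0.0]
force: [-0.1, 0.4, -1.8]
finger_gap: 0.29
```

jog_arm(plan=[[[0,0,0],[0,0,0],0.01],[[0,0,0],[0,0,0],0.01]])

```text
time: 23.92
ee_pos: [0.5459, -0.2058, 0.1503]
tool_rot: [0.999, -0.045, 0.001, 0.0]
force: [0.7, -0.8, -1.7]
finger_gap: 0.29
```

```bash
python3 -c "
from h import *
go((0.5447,-0.2062,0.0935,-5.4))"
```

```text
t 23.92 pos [ 0.5459 -0.2058  0.1503] yaw -5.19 tilt 0.15 gap 0.290 F [ 0.7 -0.8 -1.7]
total [-0.0013  0.0005  0.0568] [ 0.02 -0.15  0.21] rows 2 per row [-0.0007  0.0003  0.0284] [ 0.01 -0.07  0.1 ]
```

jog_arm(plan=[[[-0.001,0,0.02],[0,0,0],0.01],[[0,0,0.018],[0,0,0],0.01],[[0,0,0.01],[0,0,0],0.01],[[0,0,0.005],[0,0,0],0.01],[[0,0,0.003],[0,0,0],0.01]])

```text
time: 24.33
ee_pos: [0.5438, -0.2061, 0.0926]
tool_rot: [0.999, -0.046, -0.0, -0.0]
force: [-3.9, -0.4, 17.7]
finger_gap: 0.296
```

jog_arm(plan=[[[0,0,0.001],[0,0,0],0.01],[[0,0,0],[0,0,0],0.01],[[0,0,0],[0,0,0],0.01]])

```text
time: 24.58
ee_pos: [0.5445, -0.2064, 0.0927]
tool_rot: [0.999, -0.046, 0.001, 0.0]
force: [-0.8, -0.3, 1.6]
finger_gap: 0.293
```

jog_arm(plan=[[[0,0,0],[0,0,0],0.03],[[0,0,0],[0,0,0],0.05],[[0,0,-0.01],[0,0,0],0.05],[[0,0,-0.03],[0,0,0],0.05],[[0,0,-0.04],[0,0,0],0.05]])

```text
time: 25.0
ee_pos: [0.5417, -0.2057, 0.1701]
tool_rot: [0.999, -0.046, -0.003, -0.001]
force: [1.7, -0.7, 1.4]
finger_gap: 0.582
```

jog_arm(plan=[[[-0.0094,-0.0175,-0.025],[0,0,0],0.05],[[-0.0187,-0.0349,0],[0,0,0],0.05],[[-0.0187,-0.0349,0],[0,0,0],0.05],[[-0.0187,-0.0349,0],[0,0,0],0.05]])

```text
time: 25.33
ee_pos: [0.4895, -0.0775, 0.1982]
tool_rot: [0.999, -0.047, 0.001, 0.0]
force: [-0.4, -0.3, -0.1]
finger_gap: 0.585
```

```bash
python3 -c "
from h import *
c=shot('side','s14');i=cv2.imread('pics/s14.png')
c=shot('top','t14');j=cv2.imread('pics/t14.png')
for b in caps(c): print(b)
for b in caps(c,.129): print('crate',b)
go((0.437,0.049,0.14,-5.4))
cv2.imwrite('pics/z14.png',np.hstack([cv2.resize(i[140:290,270:430],(400,375)),cv2.resize(j[140:290,290:450],(400,375))]))"
```

```text
(array([300.8, 259.9]), array([0.4372, 0.0492]), np.int32(64))
crate (array([298.5, 171.3]), array([0.6833, 0.0615]), np.int32(123))
crate (array([396.1, 200. ]), array([ 0.6088, -0.2118]), np.int32(65))
crate (array([421.7, 202.9]), array([ 0.6022, -0.2831]), np.int32(66))
crate (array([393.9, 222.8]), array([ 0.545 , -0.2062]), np.int32(66))
crate (array([419.5, 225.4]), array([ 0.5395, -0.2771]), np.int32(68))
t 25.43 pos [ 0.4885 -0.0716  0.1983] yaw -4.75 tilt 0.10 gap 0.585 F [-1.2 -0.4 -1.1]
total [-0.0614 -0.1158  0.0583] [-0.07 -0.07  0.65] rows 4 per row [-0.0154 -0.029   0.0146] [-0.02 -0.02  0.16]
```

View pics/z14.png

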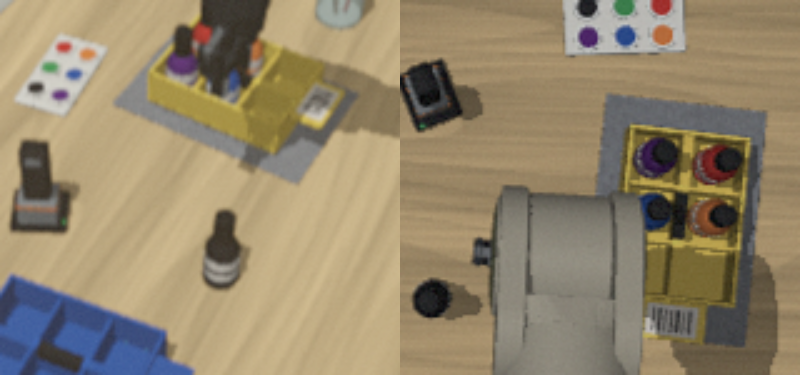

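jog_arm(plan=[[[-0.0187,-0.0349,0],[0,0,0],0.05],[[-0.0187,-0.0349,0],[0,0,0],0.05],[[-0.0187,-0.0349,0.015],[0,0,0],0.05],[[-0.0094,-0.0175,0.025],[0,0,0],0.05],[[0,0,0.014],[0,0,0],0.05]])

```text
time: 25.85
ee_pos: [0.4342, 0.0532, 0.1426]
tool_rot: [0.999, -0.043, 0.0, -0.0]
force: [0.2, -0.4, -0.6]
finger_gap: 0.582
```

jog_arm(plan=[[[0,0,0],[0,0,0],0.05],[[0,0,0],[0,0,0],0.05],[[0,0,0],[0,0,0],0.05],[[0,0,0],[0,0,0],0.05]])

```text
time: 26.18
ee_pos: [0.4373, 0.0478, 0.1442]
tool_rot: [0.999, -0.047, 0.001, -0.0]
force: [-0.1, -1.3, -0.5]
finger_gap: 0.583
```

```bash
python3 -c "
from h import *
go((0.4373,0.0491,0.08,-5.4))
c=shot('side','s15');i=cv2.imread('pics/s15.png')
cv2.imwrite('pics/z15.png',cv2.resize(i[140:290,270:430],(640,600)))"
```

```text
t 26.18 pos [0.4373 0.0478 0.1442] yaw -5.38 tilt 0.12 gap 0.583 F [-0.1 -1.3 -0.5]
total [-0.0002 -0.0013  0.0642] [-0.02 -0.12  0.02] rows 2 per row [-0.0001 -0.0007  0.0321] [-0.01 -0.06  0.01]
```

View pics/z15.png

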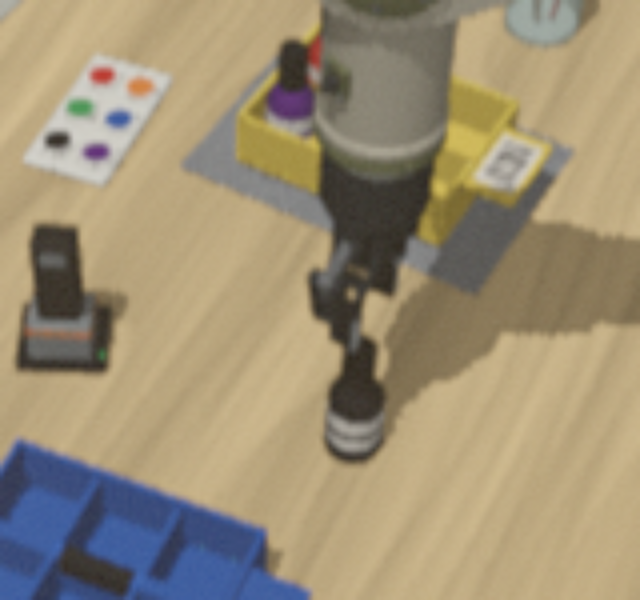

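jog_arm(plan=[[[0,-0.001,0.02],[0,0,0],0.05],[[0,0,0.025],[0,0,0],0.05],[[0,0,0.013],[0,0,0],0.05],[[0,0,0.006],[0,0,0],0.05],[[0,0,0],[0,0,0],0.04]])

```text
time: 26.65
ee_pos: [0.4358, 0.0491, 0.0783]
tool_rot: [0.999, -0.046, -0.001, -0.0]
force: [0.0, 0.7, 0.8]
finger_gap: 0.472
```

jog_arm(plan=[[[0,0,0],[0,0,0],0.02],[[0,0,0],[0,0,0],0.01],[[0,0,0],[0,0,0],0.01],[[0,0,0],[0,0,0],0.01],[[0,0,0],[0,0,0],0.01]])

```text
time: 27.07
ee_pos: [0.4369, 0.0495, 0.0798]
tool_rot: [0.999, -0.046, 0.001, -0.0]
force: [-0.2, -1.0, 4.3]
finger_gap: 0.294
```

```bash
python3 -c "
from h import *
s,_,_,_=tool(); p=s['ee_pos']
go((p[0],p[1],0.2,-5.4),(0.48,-0.2,0.2,-5.4))"
```

```text
t 27.07 pos [0.4369 0.0495 0.0798] yaw -5.28 tilt 0.11 gap 0.294 F [-0.2 -1.   4.3]
total [ 0.0002 -0.     -0.1202] [-0.01 -0.11  0.12] rows 3 per row [ 0.0001 -0.     -0.0401] [-0.   -0.04  0.04]
total [0.0664 0.2443 0.    ] [0. 0. 0.] rows 7 per row [0.0095 0.0349 0.    ] [0. 0. 0.]
```

jog_arm(plan=[[[0,0,-0.03],[0,0,0],0.01],[[0,0,-0.04],[0,0,0],0.01],[[0.003,0.01,-0.035],[0,0,0],0.01],[[0.009,0.033,-0.015],[0,0,0],0.01],[[0.0102,0.037,0],[0,0,0],0.01]])

```text
time: 27.48
ee_pos: [0.4534, -0.0309, 0.2039]
tool_rot: [0.999, -0.043, 0.004, 0.0]
force: [1.1, -0.5, -1.4]
finger_gap: 0.289
```

jog_arm(plan=[[[0.0102,0.037,0],[0,0,0],0.01],[[0.0102,0.037,0],[0,0,0],0.01],[[0.0102,0.037,0],[0,0,0],0.01],[[0.0102,0.037,0],[0,0,0],0.01],[[0.0034,0.0163,0.01],[0,0,0],0.01]])

```text
time: 27.9
ee_pos: [0.4802, -0.2062, 0.1903]
tool_rot: [0.999, -0.049, 0.001, 0.002]
force: [1.2, -0.9, -1.5]
finger_gap: 0.293
```

jog_arm(plan=[[[0,0,0.02],[0,0,0],0.01],[[0,0,0.02],[0,0,0],0.01],[[0,0,0],[0,0,0],0.01],[[0,0,0],[0,0,0],0.01],[[0,0,0],[0,0,0],0.01]])

```text
time: 28.32
ee_pos: [0.4803, -0.1996, 0.15]
tool_rot: [0.999, -0.046, 0.0, 0.0]
force: [0.2, -0.0, -0.9]
finger_gap: 0.294
```

jog_arm(plan=[[[0,0,0],[0,0,0],0.01],[[0,0,0],[0,0,0],0.01]])

```text
time: 28.48
ee_pos: [0.4806, -0.1998, 0.1503]
tool_rot: [0.999, -0.046, 0.001, 0.0]
force: [-0.3, 0.2, -2.2]
finger_gap: 0.297
```

```bash
python3 -c "
from h import *
go((0.48,-0.2,0.0935,-5.4))"
```

```text
t 28.48 pos [ 0.4806 -0.1998  0.1503] yaw -5.25 tilt 0.13 gap 0.297 F [-0.3  0.2 -2.2]
total [-0.0007  0.0002  0.0568] [ 0.04 -0.13  0.15] rows 2 per row [-0.0004  0.0001  0.0284] [ 0.02 -0.06  0.08]
```

jog_arm(plan=[[[0,0,0.02],[0,0,0],0.01],[[0,0,0.018],[0,0,0],0.01],[[0,0,0.01],[0,0,0],0.01],[[0,0,0.005],[0,0,0],0.01],[[0,0,0.003],[0,0,0],0.01]])

```text
time: 28.9
ee_pos: [0.4798, -0.1997, 0.0928]
tool_rot: [0.999, -0.046, -0.0, -0.0]
force: [-4.5, -1.5, 21.0]
finger_gap: 0.293
```

jog_arm(plan=[[[0,0,0.001],[0,0,0],0.01],[[0,0,0],[0,0,0],0.01],[[0,0,0],[0,0,0],0.01]])

```text
time: 29.15
ee_pos: [0.4806, -0.2001, 0.0929]
tool_rot: [0.999, -0.046, 0.001, 0.0]
force: [0.3, 1.1, 2.3]
finger_gap: 0.29
```

jog_arm(plan=[[[0,0,0],[0,0,0],0.03],[[0,0,0],[0,0,0],0.05],[[0,0,-0.01],[0,0,0],0.05],[[0,0,-0.03],[0,0,0],0.05],[[0,0,-0.04],[0,0,0],0.05]])

```text
time: 29.57
ee_pos: [0.4778, -0.1991, 0.1707]
tool_rot: [0.999, -0.046, -0.003, -0.001]
force: [1.3, -0.7, -0.0]
finger_gap: 0.585
```

```bash
python3 -c "
from h import *
go((0.683,0.0615,0.2,-5.4))
c=shot('side','s16');i=cv2.imread('pics/s16.png')
cv2.imwrite('pics/z16.png',cv2.resize(i[140:290,270:430],(640,600)))
c=shot(); W=pts(c)
# scanner handle top & dock
k=np.abs(W[...,2]-0.130)<0.006; k[:, :280]=0; k[:,320:]=0; k[190:]=0
for m,s,ce in comps(k,40): print('handle',s,rect(c,m,0.130))
hsv=cv2.cvtColor(c['color'],cv2.COLOR_RGB2HSV)
k=(hsv[...,2]<70); k[:, :270]=0; k[:,330:]=0; k[210:]=0;k[:150]=0
k&=W[...,2]<0.03
k&=W[...,2]>0.006
for m,s,ce in comps(k,40): print('dock',s,rect(c,m,0.014))
k=(W[...,2]>0.006)&(W[...,2]<0.06); k[:, :270]=0; k[:,330:]=0; k[210:]=0;k[:150]=0
for m,s,ce in comps(k,40): print('dock2',s,rect(c,m,0.014))
j=c['color'][:,:,::-1]; cv2.imwrite('pics/z17.png',cv2.resize(j[155:205,270:330],(720,600),interpolation=cv2.INTER_CUBIC))
"
```

```text
t 29.57 pos [ 0.4778 -0.1991  0.1707] yaw -5.27 tilt 0.35 gap 0.585 F [ 1.3 -0.7 -0. ]
total [ 0.1803 -0.2784 -0.0297] [-0.12  0.33  0.13] rows 9 per row [ 0.02   -0.0309 -0.0033] [-0.01  0.04  0.01]
handle [293 165  12  14 119] (array([683.,  62.]), array([35.1, 28. ]), 23.054033279418945)
dock [300 164  15  27  87] (array([685.5,  53.9]), array([70.8, 47.7]), 22.995445251464844)
dock2 [288 163  27  30 257] (array([684.5,  59. ]), array([72.9, 64.9]), 23.221214294433594)
```

View pics/z16.png

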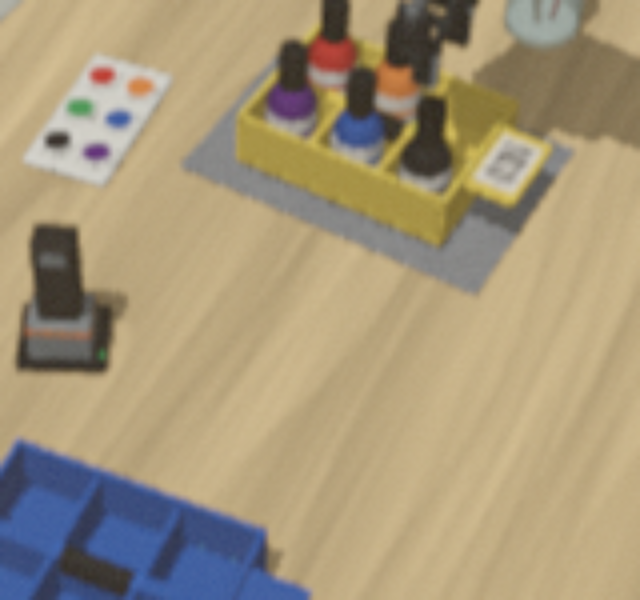

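View pics/z17.png

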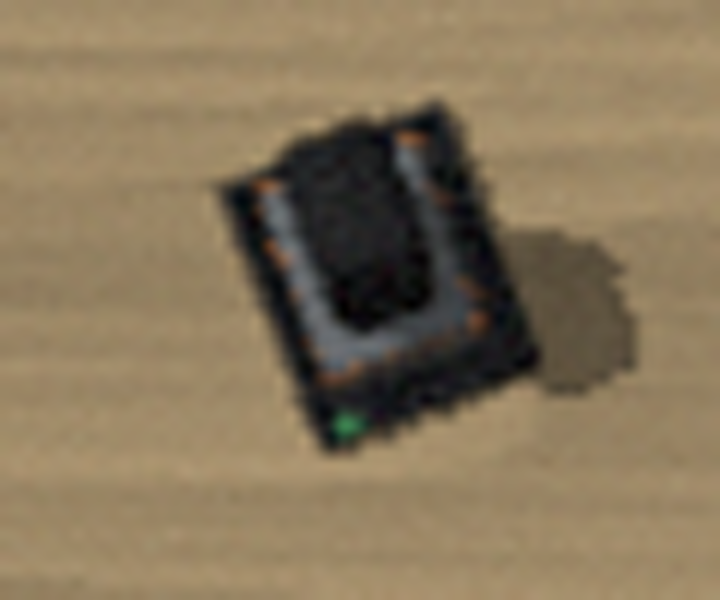

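All five bottles stand in the crate: red, violet, orange, blue and black, with the front-right cell empty. The scanner handle is at (683, 62) mm, yaw 23°.

jog_arm(plan=[[[0,0,-0.02],[0,0,-5.7],0.055],[[0,0,-0.02],[0,0,-5.7],0.055],[[0,0,-0.01],[0,0,-5.7],0.055],[[0,0,0],[0,0,-5.7],0.055],[[0,0,0],[0,0,-5.5],0.055]])

```text
time: 30.08
ee_pos: [0.4805, -0.2001, 0.2238]
tool_rot: [0.979, 0.202, 0.001, 0.001]
force: [-0.1, 0.1, -0.4]
finger_gap: 0.648
```

```bash
python3 -c "
from h import *
go((0.683,0.062,0.22,23))"
```

```text
t 30.08 pos [ 0.4805 -0.2001  0.2238] yaw 23.31 tilt 0.18 gap 0.648 F [-0.1  0.1 -0.4]
total [ 0.2897 -0.1605  0.0041] [ 0.13 -0.12  0.31] rows 8 per row [ 0.0362 -0.0201  0.0005] [ 0.02 -0.02  0.04]
```

jog_arm(plan=[[[0.0362,-0.02,0],[0,0,0],0.055],[[0.0362,-0.02,0],[0,0,0],0.055],[[0.0362,-0.02,0],[0,0,0],0.055],[[0.0362,-0.02,0],[0,0,0],0.055],[[0.0362,-0.02,0],[0,0,0],0.055]])

```text
time: 30.5
ee_pos: [0.6084, -0.0356, 0.223]
tool_rot: [0.98, 0.199, 0.001, 0.0]
force: [0.4, -0.1, 0.1]
finger_gap: 0.641
```

jog_arm(plan=[[[0.0362,-0.02,0],[0,0,0],0.055],[[0.0362,-0.02,0.01],[0,0,0],0.055],[[0.0362,-0.02,0.02],[0,0,0],0.055],[[0,0,0.02],[0,0,0],0.055],[[0,0,0],[0,0,0],0.055]])

```text
time: 30.92
ee_pos: [0.6792, 0.0603, 0.169]
tool_rot: [0.979, 0.202, -0.003, -0.001]
force: [-1.1, -0.7, -1.3]
finger_gap: 0.641
```

jog_arm(plan=[[[0,0,0],[0,0,0],0.055],[[0,0,0],[0,0,0],0.055],[[0,0,0],[0,0,0],0.055],[[0,0,0],[0,0,0],0.055]])

```text
time: 31.25
ee_pos: [0.6815, 0.0556, 0.1763]
tool_rot: [0.98, 0.199, 0.002, 0.0]
force: [0.3, -0.4, 0.6]
finger_gap: 0.643
```

```bash
python3 -c "
from h import *
go((0.683,0.062,0.085,23))
c=shot('side','s18');i=cv2.imread('pics/s18.png')
cv2.imwrite('pics/z18.png',cv2.resize(i[140:290,220:380],(640,600)))
c=shot('top','t18')
for b in caps(c,.129): print('crate',b)
W=pts(c)
k=(abs(W[...,2]-0.0605)<0.007); k[:, :370]=0;k[:,440:]=0;k[:180]=0
print(rect(c,cv2.morphologyEx(k.astype(np.uint8),cv2.MORPH_CLOSE,np.ones((5,5))),0.063))
hsv=cv2.cvtColor(c['color'],cv2.COLOR_RGB2HSV)
k=(hsv[...,1]<70)&(abs(W[...,2]-0.059)<0.008); k[:, :370]=0;k[:,440:]=0;k[:250]=0
for m,s,ce in comps(k,40): print('label',s,rect(c,m,0.059))
"
```

```text
t 31.25 pos [0.6815 0.0556 0.1763] yaw 22.91 tilt 0.18 gap 0.643 F [ 0.3 -0.4  0.6]
total [ 0.0036 -0.0054  0.0913] [ 0.09 -0.16 -0.09] rows 3 per row [ 0.0012 -0.0018  0.0304] [ 0.03 -0.05 -0.03]
crate (array([396., 200.]), array([ 0.6088, -0.2116]), np.int32(67))
crate (array([421.9, 202.9]), array([ 0.6022, -0.2837]), np.int32(64))
crate (array([393.8, 222.9]), array([ 0.5449, -0.206 ]), np.int32(68))
crate (array([419.7, 225.5]), array([ 0.5393, -0.2775]), np.int32(66))
crate (array([391. , 246.1]), array([ 0.4808, -0.1987]), np.int32(69))
(array([ 518.4, -238.7]), array([245.3, 143. ]), -5.4151153564453125)
label [388 261  21  15 255] (array([ 418.6, -230.4]), array([59.8, 35.4]), 84.18740844726562)
```

View pics/z18.png

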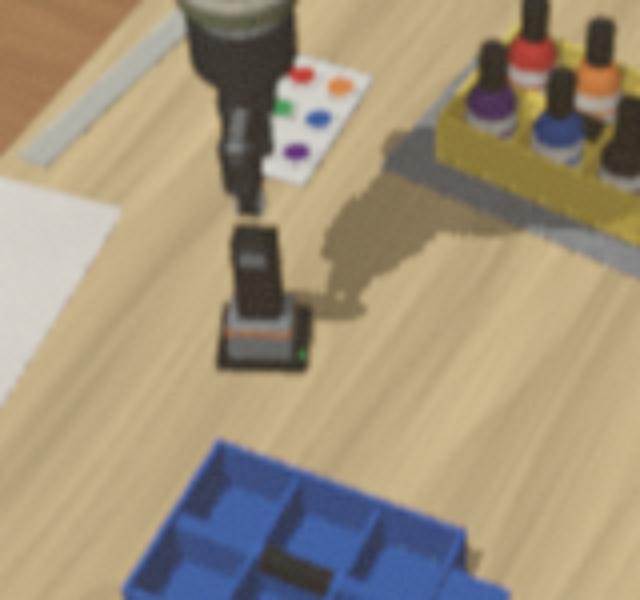

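jog_arm(plan=[[[0.003,-0.005,0.01],[0,0,0],0.055],[[0,0,0.01],[0,0,0],0.055],[[0,0,0],[0,0,0],0.055],[[0,0,0],[0,0,0],0.055],[[0,0,0],[0,0,0],0.055]])

```text
time: 31.77
ee_pos: [0.6815, 0.0627, 0.1535]
tool_rot: [0.98, 0.2, -0.0, -0.0]
force: [0.5, 0.1, 0.4]
finger_gap: 0.642
```

```bash
python3 -c "
from h import *
go((0.683,0.062,0.085,23))"
```

```text
t 31.77 pos [0.6815 0.0627 0.1535] yaw 23.03 tilt 0.05 gap 0.642 F [0.5 0.1 0.4]
total [0.0012 0.0013 0.0685] [-0.02  0.04  0.03] rows 2 per row [0.0006 0.0006 0.0343] [-0.01  0.02  0.02]
```

jog_arm(plan=[[[0.001,0.001,0.025],[0,0,0],0.055],[[0,0,0.025],[0,0,0],0.055],[[0,0,0.013],[0,0,0],0.055],[[0,0,0.006],[0,0,0],0.055],[[0,0,0],[0,0,0],0.055]])

```text
time: 32.18
ee_pos: [0.6821, 0.062, 0.0835]
tool_rot: [0.98, 0.2, -0.001, -0.0]
force: [-0.5, 0.7, -0.1]
finger_gap: 0.645
```

jog_arm(plan=[[[0,0,0],[0,0,0],0.04],[[0,0,0],[0,0,0],0.02],[[0,0,0],[0,0,0],0.01],[[0,0,0],[0,0,0],0.01],[[0,0,0],[0,0,0],0.01]], squeeze=50)

```text
time: 32.6
ee_pos: [0.684, 0.0623, 0.0868]
tool_rot: [0.98, 0.199, 0.001, 0.0]
force: [-0.6, 0.7, 5.8]
finger_gap: 0.323
```

jog_arm(plan=[[[0,0,0],[0,0,0],0.01],[[0,0,0],[0,0,0],0.01],[[0,0,-0.006],[0,0,0],0.01],[[0,0,-0.02],[0,0,0],0.01],[[0,0,-0.03],[0,0,0],0.01]])

```text
time: 33.02
ee_pos: [0.6806, 0.0617, 0.1381]
tool_rot: [0.98, 0.2, -0.004, -0.0]
force: [0.2, 0.5, -2.3]
finger_gap: 0.32
```

jog_arm(plan=[[[0,0,-0.03],[0,0,0],0.01],[[0,0,-0.04],[0,0,0],0.01],[[0,0,-0.03],[0,0,0],0.01],[[0,0,-0.01],[0,0,0],0.01],[[0,0,0],[0,0,0],0.01]])

```text
time: 33.43
ee_pos: [0.6842, 0.0628, 0.2551]
tool_rot: [0.98, 0.2, 0.003, 0.0]
force: [0.1, 0.7, -0.3]
finger_gap: 0.322
```

```bash
python3 -c "
from h import *
go((0.415,-0.2310,0.25,23),(0.415,-0.2310,0.183,23))
c=shot('side','s19');i=cv2.imread('pics/s19.png')
cv2.imwrite('pics/z19.png',cv2.resize(i[100:300,220:420],(600,600)))"
```

```text
t 33.43 pos [0.6842 0.0628 0.2551] yaw 23.03 tilt 0.36 gap 0.322 F [ 0.1  0.7 -0.3]
total [-0.3627  0.1651  0.0032] [ 0.09 -0.35  0.03] rows 10 per row [-0.0363  0.0165  0.0003] [ 0.01 -0.04  0.  ]
total [0.    0.    0.067] [0. 0. 0.] rows 2 per row [0.     0.     0.0335] [0. 0. 0.]
```

View pics/z19.png

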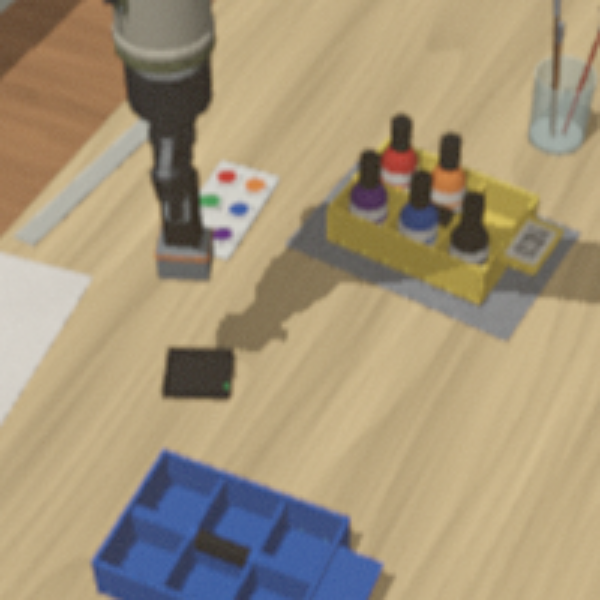

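jog_arm(plan=[[[-0.015,0.007,0],[0,0,0],0.01],[[-0.03,0.0135,0],[0,0,0],0.01],[[-0.036,0.0165,0],[0,0,0],0.01],[[-0.036,0.0165,0],[0,0,0],0.01],[[-0.036,0.0165,0],[0,0,0],0.01]])

```text
time: 33.9
ee_pos: [0.5668, -0.0632, 0.2475]
tool_rot: [0.98, 0.2, -0.002, -0.001]
force: [0.2, -1.8, -1.0]
finger_gap: 0.32
```

jog_arm(plan=[[[-0.036,0.0165,0],[0,0,0],0.01],[[-0.036,0.0165,0],[0,0,0],0.01],[[-0.036,0.0165,0],[0,0,0],0.01],[[-0.036,0.0165,0],[0,0,0],0.01],[[-0.034,0.0155,0],[0,0,0],0.01]])

```text
time: 34.32
ee_pos: [0.4343, -0.2079, 0.2482]
tool_rot: [0.98, 0.199, -0.002, -0.001]
force: [1.3, -1.2, -1.7]
finger_gap: 0.324
```

jog_arm(plan=[[[-0.022,0.01,0],[0,0,0],0.01],[[-0.01,0.0045,0],[0,0,0],0.01],[[0,0,0],[0,0,0],0.01],[[0,0,0],[0,0,0],0.01],[[0,0,0],[0,0,0],0.01]])

```text
time: 34.73
ee_pos: [0.4144, -0.2309, 0.2499]
tool_rot: [0.98, 0.201, -0.0, -0.001]
force: [0.6, -0.3, -2.1]
finger_gap: 0.325
```

```bash
python3 -c "
from h import *
c=shot('top','t20'); W=pts(c)
k=(W[...,2]>0.008)&(W[...,2]<0.06); k[:, :270]=0; k[:,330:]=0; k[210:]=0;k[:150]=0
for m,s,ce in comps(k,40): print('dock depth',s,rect(c,m,0.014))
hsv=cv2.cvtColor(c['color'],cv2.COLOR_RGB2HSV)
k=(hsv[...,2]<70); k[:, :270]=0; k[:,330:]=0; k[195:]=0;k[:155]=0
for m,s,ce in comps(k,40): print('dock col',s,rect(c,m,0.014),rect(c,m,0.004))
go((0.415,-0.2310,0.183,23))
"
```

```text
dock depth [288 163  27  29 124] (array([683.9,  60.7]), array([72.9, 61.5]), 22.995445251464844)
dock col [289 164  26  28 460] (array([682.7,  58.9]), array([72.4, 60.5]), 22.590049743652344) (array([684.2,  59.4]), array([73., 61.]), 22.590055465698242)
t 34.78 pos [ 0.4146 -0.2308  0.2501] yaw 23.19 tilt 0.09 gap 0.319 F [ 0.6 -0.6 -0.6]
total [0.0003 0.0004 0.0671] [-0.09  0.01  0.19] rows 2 per row [0.0001 0.0002 0.0336] [-0.04  0.01  0.1 ]
```

jog_arm(plan=[[[0,0,0.02],[0,0,0],0.01],[[0,0,0.02],[0,0,0],0.01],[[0,0,0.015],[0,0,0],0.01],[[0,0,0.008],[0,0,0],0.01],[[0,0,0.004],[0,0,0],0.01]])

```text
time: 35.2
ee_pos: [0.4139, -0.2311, 0.1825]
tool_rot: [0.98, 0.201, -0.001, -0.001]
force: [0.8, -0.2, -1.5]
finger_gap: 0.323
```

jog_arm(plan=[[[0,0,0],[0,0,0],0.01],[[0,0,0],[0,0,0],0.01],[[0,0,0],[0,0,0],0.01],[[0,0,0],[0,0,0],0.01],[[0,0,0],[0,0,0],0.01]])

```text
time: 35.62
ee_pos: [0.4142, -0.2327, 0.1847]
tool_rot: [0.98, 0.2, 0.001, 0.0]
force: [0.0, 0.3, -1.5]
finger_gap: 0.32
```

```bash
python3 -c "
from h import *
c=shot('side','s20');i=cv2.imread('pics/s20.png')
cv2.imwrite('pics/z20.png',cv2.resize(i[120:270,300:460],(640,600)))
go((0.415,-0.2310,0.183,23))
"
```

```text
t 35.67 pos [ 0.4141 -0.2327  0.1845] yaw 23.02 tilt 0.06 gap 0.324 F [ 0.5 -0.5 -2.9]
total [ 0.0015 -0.0012  0.0015] [ 0.04 -0.04  0.02] rows 1 per row [ 0.0015 -0.0012  0.0015] [ 0.04 -0.04  0.02]
```

View pics/z20.png

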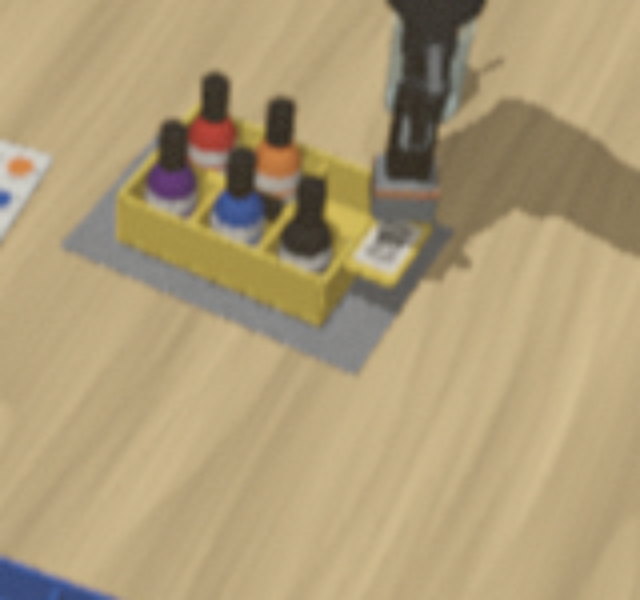

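jog_arm(plan=[[[0.001,0,0],[0,0,0],0.01],[[0,0,0],[0,0,0],0.01],[[0,0,0],[0,0,0],0.01],[[0,0,0],[0,0,0],0.01],[[0,0,0],[0,0,0],0.01]])

```text
time: 36.08
ee_pos: [0.4147, -0.2322, 0.184]
tool_rot: [0.98, 0.2, 0.0, -0.0]
force: [-0.1, 0.0, -0.9]
finger_gap: 0.325
```

jog_arm(plan=[[[0,0,0],[0,0,0],0.01],[[0,0,0],[0,0,0],0.01],[[0,0,0],[0,0,0],0.01],[[0,0,0],[0,0,0],0.01],[[0,0,0],[0,0,0],0.01]])

```text
time: 36.5
ee_pos: [0.4147, -0.2321, 0.1839]
tool_rot: [0.98, 0.2, 0.0, -0.0]
force: [0.1, 0.6, -2.3]
finger_gap: 0.326
```

jog_arm(plan=[[[0,0,0],[0,0,0],0.01],[[0,0,0],[0,0,0],0.01],[[0,0,0],[0,0,0],0.01],[[0,0,0],[0,0,0],0.01],[[0,0,0],[0,0,0],0.01]])

```text
time: 36.92
ee_pos: [0.4147, -0.2321, 0.1839]
tool_rot: [0.98, 0.2, 0.0, -0.0]
force: [-0.6, 1.0, -1.1]
finger_gap: 0.325
```

jog_arm(plan=[[[0,0,0],[0,0,0],0.01],[[0,0,0],[0,0,0],0.01],[[0,0,0],[0,0,0],0.01],[[0,0,0],[0,0,0],0.01],[[0,0,0],[0,0,0],0.01]])

```text
time: 37.33
ee_pos: [0.4147, -0.2321, 0.1839]
tool_rot: [0.98, 0.2, -0.0, -0.0]
force: [-0.5, 0.4, -1.1]
finger_gap: 0.318
```

jog_arm(plan=[[[0,0,0],[0,0,0],0.01],[[0,0,0],[0,0,0],0.01],[[0,0,0],[0,0,0],0.01],[[0,0,0],[0,0,0],0.01],[[0,0,0],[0,0,0],0.01]])

```text
time: 37.75
ee_pos: [0.4147, -0.2321, 0.184]
tool_rot: [0.98, 0.2, 0.0, -0.0]
force: [0.0, 0.7, -1.6]
finger_gap: 0.324
```

jog_arm(plan=[[[0,0,0],[0,0,0],0.01],[[0,0,0],[0,0,0],0.01],[[0,0,0],[0,0,0],0.01],[[0,0,0],[0,0,0],0.01],[[0,0,0],[0,0,0],0.01]])

```text
time: 38.17
ee_pos: [0.4147, -0.2321, 0.1839]
tool_rot: [0.98, 0.2, 0.0, -0.0]
force: [0.1, -0.3, -2.5]
finger_gap: 0.32
```

```bash
python3 -c "
from h import *
c=shot('side'); c=shot('top')
for b in caps(c,.129): print('crate',b)
for b in caps(c,.116): print('desk',b)
go((0.4145,-0.2320,0.26,23),(0.684,0.0615,0.26,23))
"
```

```text
crate (array([396., 200.]), array([ 0.6087, -0.2116]), np.int32(69))
crate (array([421.8, 202.8]), array([ 0.6023, -0.2832]), np.int32(65))
crate (array([393.9, 222.9]), array([ 0.5449, -0.2062]), np.int32(65))
crate (array([419.7, 225.4]), array([ 0.5395, -0.2777]), np.int32(67))
crate (array([391. , 246.1]), array([ 0.481 , -0.1988]), np.int32(68))
desk (array([315.7, 398.5]), array([ 0.0678, -0.0009]), np.int32(21))
t 38.27 pos [ 0.4147 -0.2321  0.1839] yaw 23.02 tilt 0.01 gap 0.320 F [-0.6  0.9 -2.2]
total [-0.0001 -0.0002 -0.0761] [-0.   -0.    0.02] rows 2 per row [-0.0001 -0.0001 -0.038 ] [-0.   -0.    0.01]
total [ 0.3628 -0.1649  0.    ] [0. 0. 0.] rows 10 per row [ 0.0363 -0.0165  0.    ] [0. 0. 0.]
```

jog_arm(plan=[[[0,0,-0.015],[0,0,0],0.01],[[0,0,-0.03],[0,0,0],0.01],[[0,0,-0.02],[0,0,0],0.01],[[0.015,-0.007,0],[0,0,0],0.01],[[0.03,-0.0135,0],[0,0,0],0.01]])

```text
time: 38.68
ee_pos: [0.4472, -0.1994, 0.2507]
tool_rot: [0.981, 0.196, 0.001, 0.002]
force: [1.2, -0.4, -2.1]
finger_gap: 0.319
```

jog_arm(plan=[[[0.036,-0.0165,0],[0,0,0],0.01],[[0.036,-0.0165,0],[0,0,0],0.01],[[0.036,-0.0165,0],[0,0,0],0.01],[[0.036,-0.0165,0],[0,0,0],0.01],[[0.036,-0.0165,0],[0,0,0],0.01]])

```text
time: 39.1
ee_pos: [0.5825, -0.048, 0.249]
tool_rot: [0.98, 0.199, 0.0, -0.0]
force: [0.6, -0.8, -0.9]
finger_gap: 0.322
```

jog_arm(plan=[[[0.036,-0.0165,0],[0,0,0],0.01],[[0.036,-0.0165,0],[0,0,0],0.01],[[0.034,-0.0155,0],[0,0,0],0.01],[[0.022,-0.01,0],[0,0,0],0.01],[[0.0095,-0.004,0],[0,0,0],0.01]])

```text
time: 39.52
ee_pos: [0.6846, 0.0668, 0.2474]
tool_rot: [0.979, 0.202, -0.001, -0.001]
force: [-0.8, -0.4, -2.5]
finger_gap: 0.323
```

jog_arm(plan=[[[0,0,0.03],[0,0,0],0.01],[[0,0,0.03],[0,0,0],0.01],[[0,0,0.02],[0,0,0],0.01],[[0,0,0.01],[0,0,0],0.01],[[0,0,0],[0,0,0],0.01]])

```text
time: 39.93
ee_pos: [0.6821, 0.0614, 0.1557]
tool_rot: [0.98, 0.2, -0.003, -0.0]
force: [-0.5, -0.7, -1.5]
finger_gap: 0.326
```

jog_arm(plan=[[[0,0,0],[0,0,0],0.01],[[0,0,0],[0,0,0],0.01],[[0,0,0],[0,0,0],0.01],[[0,0,0],[0,0,0],0.01]])

```text
time: 40.27
ee_pos: [0.6844, 0.0621, 0.1608]
tool_rot: [0.98, 0.2, 0.001, 0.0]
force: [0.3, -0.0, -1.8]
finger_gap: 0.324
```

```bash
python3 -c "
from h import *
go((0.6833,0.0613,0.0865,23))
c=shot('side','s21');i=cv2.imread('pics/s21.png')
cv2.imwrite('pics/z21.png',cv2.resize(i[140:290,220:380],(640,600)))
"
```

```text
t 40.27 pos [0.6844 0.0621 0.1608] yaw 23.02 tilt 0.16 gap 0.324 F [ 0.3 -0.  -1.8]
total [-0.0015  0.0003  0.0743] [ 0.04 -0.15  0.02] rows 2 per row [-0.0008  0.0001  0.0372] [ 0.02 -0.08  0.01]
```

View pics/z21.png

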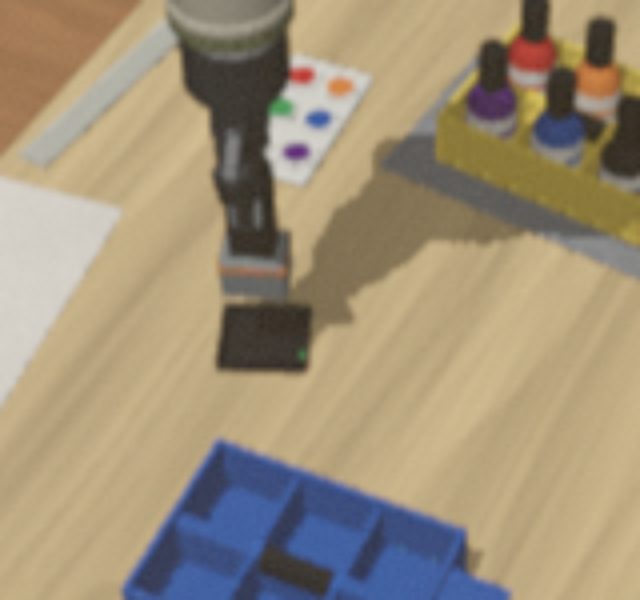

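jog_arm(plan=[[[0,0.0005,0.025],[0,0,0],0.01],[[0,0,0.02],[0,0,0],0.01],[[0,0,0.015],[0,0,0],0.01],[[0,0,0.007],[0,0,0],0.01],[[0,0,0.003],[0,0,0],0.01]])

```text
time: 40.73
ee_pos: [0.6832, 0.0613, 0.0879]
tool_rot: [0.98, 0.2, -0.001, -0.0]
force: [-0.0, 0.7, -1.3]
finger_gap: 0.323
```

jog_arm(plan=[[[0,0,0.002],[0,0,0],0.01],[[0,0,0.001],[0,0,0],0.01],[[0,0,0],[0,0,0],0.01],[[0,0,0],[0,0,0],0.01]])

```text
time: 41.07
ee_pos: [0.6844, 0.0616, 0.0871]
tool_rot: [0.98, 0.2, 0.001, 0.0]
force: [0.1, -0.2, -1.3]
finger_gap: 0.323
```

```bash
python3 -c "
from h import *
go((0.6833,0.0613,0.0855,23))"
```

```text
t 41.07 pos [0.6844 0.0616 0.0871] yaw 23.02 tilt 0.10 gap 0.323 F [ 0.1 -0.2 -1.3]
total [-0.0012 -0.0001  0.0016] [ 0.02 -0.1   0.02] rows 1 per row [-0.0012 -0.0001  0.0016] [ 0.02 -0.1   0.02]
```

jog_arm(plan=[[[0,0,0.001],[0,0,0],0.01],[[0,0,0.001],[0,0,0],0.01],[[0,0,0],[0,0,0],0.01]])

```text
time: 41.32
ee_pos: [0.685, 0.0616, 0.0867]
tool_rot: [0.98, 0.199, 0.002, 0.0]
force: [-2.5, -1.3, 9.6]
finger_gap: 0.322
```

jog_arm(plan=[[[0,0,0],[0,0,0],0.03],[[0,0,0],[0,0,0],0.045],[[0,0,0],[0,0,0],0.055],[[0,0,-0.01],[0,0,0],0.055],[[0,0,-0.03],[0,0,0],0.055]])

```text
time: 41.73
ee_pos: [0.6809, 0.0609, 0.1195]
tool_rot: [0.98, 0.2, -0.004, -0.0]
force: [-0.1, -0.6, -1.0]
finger_gap: 0.643
```

jog_arm(plan=[[[0,0,-0.04],[0,0,0],0.055],[[0,0,-0.04],[0,0,0],0.055],[[-0.02,0,-0.03],[0,0,0],0.055],[[-0.035,0,0],[0,0,0],0.055],[[-0.035,0,0],[0,0,0],0.055]])

```text
time: 42.15
ee_pos: [0.6015, 0.0273, 0.2371]
tool_rot: [0.98, 0.2, 0.003, 0.0]
force: [0.1, 0.2, -0.6]
finger_gap: 0.641
```

jog_arm(plan=[[[-0.03,0,0],[0,0,0],0.055],[[-0.015,0,0],[0,0,0],0.055],[[0,0,0],[0,0,0],0.055],[[0,0,0],[0,0,0],0.055],[[0,0,0],[0,0,0],0.055]])

```text
time: 42.57
ee_pos: [0.5602, 0.0091, 0.2346]
tool_rot: [0.98, 0.2, 0.001, -0.0]
force: [0.7, 0.4, 0.2]
finger_gap: 0.644
```

```bash
python3 -c "
from h import *
go((0.6833,0.0613,0.0855,23))
c=shot('side','s22');i=cv2.imread('pics/s22.png')
c=shot('top','t22');j=cv2.imread('pics/t22.png'); W=pts(c)
for b in caps(c,.129): print('crate',b)
for b in caps(c,.116): print('desk',b)
k=np.abs(W[...,2]-0.130)<0.006; k[:, :280]=0; k[:,320:]=0; k[190:]=0
for m,s,ce in comps(k,40): print('handle',s,rect(c,m,0.130),np.median(W[m][:,2]))
k=(abs(W[...,2]-0.0605)<0.007); k[:, :370]=0;k[:,440:]=0;k[:180]=0
print(rect(c,cv2.morphologyEx(k.astype(np.uint8),cv2.MORPH_CLOSE,np.ones((5,5))),0.063))
cv2.imwrite('pics/z22.png',np.hstack([i[100:400,200:500],j[100:400,130:530]]))"
```

```text
t 42.57 pos [0.5602 0.0091 0.2346] yaw 23.04 tilt 0.07 gap 0.644 F [0.7 0.4 0.2]
total [0.1335 0.0002 0.1493] [ 0.01 -0.07  0.04] rows 5 per row [0.0267 0.     0.0299] [ 0.   -0.01  0.01]
crate (array([298.1, 169.2]), array([0.6891, 0.0629]), np.int32(83))
crate (array([396., 200.]), array([ 0.6088, -0.2116]), np.int32(68))
crate (array([421.8, 202.9]), array([ 0.6022, -0.2834]), np.int32(65))
crate (array([393.9, 222.8]), array([ 0.545 , -0.2063]), np.int32(66))
crate (array([419.7, 225.4]), array([ 0.5396, -0.2776]), np.int32(68))
crate (array([390.9, 246.1]), array([ 0.4808, -0.1984]), np.int32(67))
handle [293 164  12  10  83] (array([688.6,  63.2]), array([27.3, 25.1]), -70.03808212280273) 0.1297321094495283
(array([ 518.4, -238.6]), array([245.5, 143.1]), -5.438484191894531)
```

View pics/z22.png

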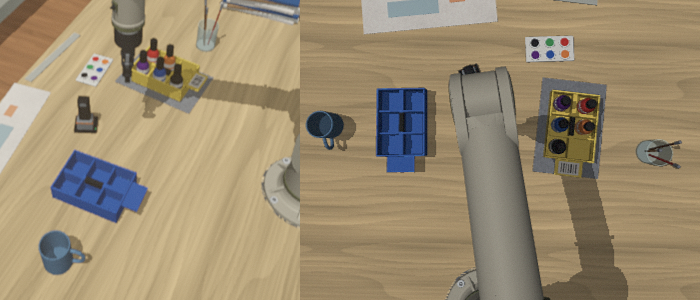

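jog_arm(plan=[[[-0.015,0.03,0],[0,0,0],0.055],[[-0.015,0.035,0],[0,0,0],0.055],[[-0.01,0.03,0],[0,0,0],0.055],[[0,0.01,0],[0,0,0],0.055],[[0,0,0],[0,0,0],0.055]])

```text
time: 43.08
ee_pos: [0.5644, -0.1076, 0.2331]
tool_rot: [0.98, 0.197, -0.001, 0.0]
force: [-0.4, -0.0, -0.0]
finger_gap: 0.646
```

jog_arm(plan=[[[0,0,0],[0,0,0],0.055],[[0,0,0],[0,0,0],0.055],[[0,0,0],[0,0,0],0.055],[[0,0,0],[0,0,0],0.055]])

```text
time: 43.42
ee_pos: [0.564, -0.1019, 0.234]
tool_rot: [0.98, 0.201, 0.0, -0.0]
force: [-0.8, 0.2, -0.1]
finger_gap: 0.645
```

```bash
python3 -c "
from h import *
c=shot('side','s23');i=cv2.imread('pics/s23.png')
c=shot('top','t23');j=cv2.imread('pics/t23.png'); W=pts(c)
k=np.abs(W[...,2]-0.130)<0.006; k[:, :280]=0; k[:,320:]=0; k[190:]=0
for m,s,ce in comps(k,40): print('handle',s,rect(c,m,0.130),np.median(W[m][:,2]))
k=(W[...,2]>0.008)&(W[...,2]<0.06); k[:, :270]=0; k[:,330:]=0; k[210:]=0;k[:150]=0
for m,s,ce in comps(k,40): print('dock',s,rect(c,m,0.014))
cv2.imwrite('pics/z23.png',np.hstack([cv2.resize(i[160:260,240:340],(400,400)),cv2.resize(j[140:210,270:340],(400,400))]))"
```

```text
handle [293 164  12  15 122] (array([683.7,  61.7]), array([35.2, 28. ]), 23.164783477783203) 0.12934674851849792
dock [288 163  27  29 229] (array([683.6,  60.6]), array([73.3, 61.5]), 22.995445251464844)
```

View pics/z23.png

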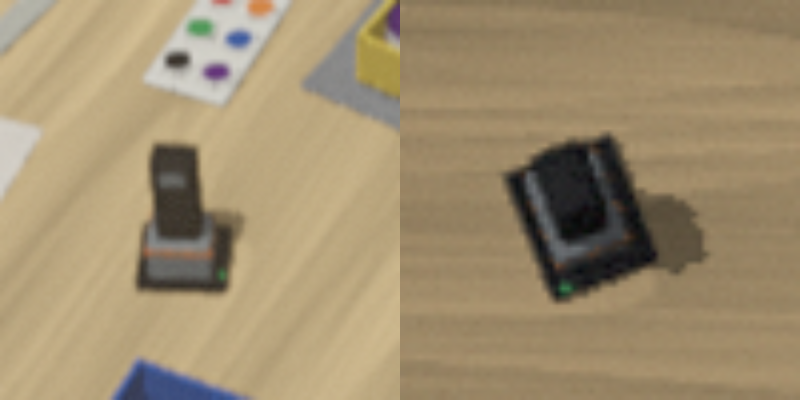

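The scanner stands upright in its dock, about 1 mm off centre, with its top at z = 0.129 m as expected. All five caps are in their cells at the right height.

```bash
python3 -c "
from plant import sign_off
print(sign_off())"
```

```text
the job is handed in; nothing more can be done
None
```

I finished the whole task and handed it in after about 43 s of robot time. Handing in gives no verdict, so what follows rests on my own camera checks.

- **Crate:** it stands on the grey mat about 3 mm from the middle and within 0.1° of its direction. I lifted it off the blue crate by the rubber part of its divider.
- **Bottles:** five were on the desk (red, violet, orange, blue and black; no green), and each stands in its own cell. Their caps read at the height expected for standing on the cell floor, within 2 mm of where I placed them. The front-right cell is empty. I saw no bottle get knocked aside.
- **Scan:** I held the scanner upright over the label for about 2.5 s, with its window about 4 cm above it and 4–5 mm off the label's centre. The arm's measured position was steady to within 1 mm, and the scanner did not touch the crate.
- **Scanner:** it is back in its dock, upright and about 1 mm off centre.
- **Other objects:** the blue crate, jar, mug and palette look unmoved in the final pictures. I did not measure their positions, only looked.

No check failed. The early estimates of the crate's position differed by about 2 mm, which is within the camera calibration.

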